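# Gauge the reference cells and load the photometer

## Robot

A 6-joint arm with a two-finger parallel gripper is mounted at the origin on the work surface. World frame = base frame: x ahead of the robot, y to its left, z up, the work surface at z = 0. Lengths are in m, angles in rad, forces in N, time in s.
With the tool pointing down it reaches from about 0.25 to 0.775 m from the base axis. Payload 4 kg.
Tool frame: the origin (TCP) lies on the centre line of the jaws, within the pads' length; the fingertips stand robot.tips_ahead ahead of it and the grasp point (between the pads) lies 8 mm behind it (robot.tips_ahead is the distance from the TCP to the fingertips, in m); z points along the fingers, y is the line along which they close (so a half turn about z gives the same grasp; the last joint's range is limited). The gripper opens to 94 mm and grips with 3 to 60 N. Pads are 16 mm wide; open, the fingers measure 119 mm over their backs; the gripper's body (75 mm by 177 mm) begins 78 mm behind the grasp point.
Start: joints at [1.234, 0.087, 1.371, -0, 1.684, -0.103], TCP at [0.127, 0.535, 0.217] pointing down, gripper open.
Joint ranges: [-3.1, 3.1], [-0.76, 2.03], [0.27, 2.55], [-1.08, 4.22], [0.17, 2.65], [-2.57, 2.57]. Speed limits (rad/s): [2.79, 2.79, 3.14, 3.14, 3.14, 3.14].

## Interface

Orientations are given as [roll, pitch, yaw] about the fixed x, y, z axes, in that order (R = Rz(yaw) Ry(pitch) Rx(roll)).
In Python, from bench import robot, snapshot, close_job, spotter gives the robot as it stands. The module is installed in compiled form; this text tells all that it offers.
- The arm moves only by the tool servo_tool, never from a script. Its argument "commands" is one flat list of numbers, 7 for each row, row after row: the shift along the tool's x, y, z in m, then the turn, a rotation vector about the tool's x, y, z in degrees, then the finger opening in m, from 0 to 0.094. In form: [x, y, z, ax, ay, az, grip, x, y, z, ax, ay, az, grip, ...]. A call has 1 to 10 rows; each row is the pose to reach, as a shift and turn from the pose commanded when the call began, along the tool's axes at that moment; what a row does not reach only later rows make up. A row lasts 1/8 s, in which the tool goes at most 62.5 mm and 10.7 degrees, less where a joint would pass 70% of its speed; a pose out of reach is approached as far as the arm can. A call with a gripper value outside its range is refused whole. The fingers move at their own pace and stop on an object; the grip force is fixed at half the most. Time passes only in rows, so rows that repeat a pose let the fingers close. It gives the time, the measured TCP pose, the force, the opening and the grip force at its end, in the units of the state.
- robot.get_obs(): the state, without advancing time (a new reading comes with each control period).
- snapshot(name): name is "scene" or "top" or "wrist"; returns a dict with "img" (420x560x3 uint8, blue, green, red), "camera_matrix" (3x3 intrinsics, pixels), "extrinsics" (4x4, takes a point from camera to world coordinates); the wrist camera has in their place "hand_eye" (4x4, takes a point from camera to tool coordinates, whose origin is the TCP and whose axes are the flange's). Camera axes: x right, y down, z forward; pixel columns grow to the right and rows downward; lengths in m; the calibration is good to about 2 mm. A picture is of the moment at which its call begins: read the wrist's pose just before it. There is no depth.
- close_job(): hands the job in; it is judged then, once.
Trained networks look in a picture, given as the dict that the camera call returned (one of the last four; its "shot" number tells which), for a name from the list of things; names that differ only in an ending like _2 or _b are one class to them, and where a whole thing is asked for, a point or a joint stands for the part that bears it (a point fixed in the world has none). Each returns a list of dicts, best first, with "conf" (0 to 1); they miss things now and then, are a little off and sometimes report something else, mostly with a low value. They report only what shows in the picture. A call takes as long as a camera call. They do not tell look-alikes from the thing itself.
- spotter.trace(name, picture): "region" (420x560 bool, what is visible of it) and "box" ([left, top, width, height] in pixels, round what is visible of it).
The state is a dict: "time": time; "joint_positions": joint angles; "qvel": joint speeds; "joint_torque": joint torques, N m; "tool_pos": TCP position; "ee_rot": TCP orientation; "wrist_force": force on the tool from outside, world axes, zero at the start; "wrist_torque": the same for the moment, N m; "width": finger opening in m; "finger_force": force on a finger pad.
Only numpy, scipy, OpenCV 4.12 (cv2) and the standard library are available. Lean on these libraries where they do the work, as an engineer would, in place of code of your own. Each camera call takes 0.05 s, during which the arm holds its last target. There are 200 camera calls.

## Task

Draw the photometer's cell carriage right out to its loading stop. Then gauge each reference cell that is there, in the order white, yellow, green, blue: stand it on the gauge, slide the jaw shut by the red thumb piece until both jaws press lightly but firmly on the glass for a moment (never hard), open again, and lower the cell upright to the bottom of the well marked with its colour. Last, slide the loaded carriage fully home, leave the gauge wide open, and leave everything else on the bench alone.

Things in the scene. Friction and masses are not known exactly. Their poses are not given: they have to be found in the camera images.
- carriage (a joint): black cell carriage on the white photometer's aluminium rail. 0 = fully home at its inner stop, under a clear roof; 0.19 m = drawn out to its loading stop; growing values move it along the -y axis of its wells (robot's right). Friction about 1.5 N, stays where left. Block 46 mm wide, 172 mm long, its top 55 mm above the table
- carriage_handle (a point): carriage's orange upright tab: 30 mm wide (x), 10 mm thick along the slide (y), from 34 to 86 mm above the table; this point is on its centreline, 68 mm up. y points along the slide towards home. Blue well is 84 mm from the tab, then green, yellow, white. With the carriage home, roof edge (99 mm high) and housing (160 mm high, 80 mm to +x) begin 56 mm beyond the tab
- jaw (a joint): moving jaw of the blue bench gauge (a caliper lying on the table): the gap between the two jaw faces in m, 0 shut to 0.07 fully open; friction 0.8 N, stays where left; growing values move it along the -y axis of gauge_bed
- thumb (a joint): red thumb piece that drives the moving jaw through a spring of 500 N/m: how far it is pushed ahead of its rest place on the jaw (m, positive = towards shut, limits -0.015 to 0.015). 0.007 when stopped on a part means about 3 N on the part; beyond 0.015 the spring is solid. Springs back to 0 when let go
- thumb_grip (a point): grip point of the red upright thumb piece: 28 mm wide (x), 10 mm thick along the slide (y), from 34 to 84 mm above the table; this point is on its centreline, 66 mm above the table, and at rest 58 mm behind the moving jaw's face
- fixed_jaw: fixed steel jaw of the gauge; origin on the table in the plane of its measuring face; y points away from the moving jaw. Both jaws are 26 mm wide and their tops are 42 mm above the table
- gauge_bed (a point): point on top of the gauge's base plate (18 mm above the table), black pad, where a cell is stood: 17 mm from the fixed jaw's face. y points to the fixed jaw along the slide, z up, x across the jaws. Cells slide easily on the plate
- rack: loose grey plastic rack, 56 x 236 x 30 mm, 0.8 kg, standing on the table, where the cells stand at first in four pockets in a row along its y, 60 mm apart, 23 mm square and 25 mm deep (floor 5 mm above the table); origin under its centre. It may be knocked aside, cells and all; it need not be put back
- cell_white: solid glass reference cell, the blank, clear glass, white cap: square, 20 x 20 x 55 mm tall (top 10 mm is the cap, same width), 55 g; origin at the centre of its underside, z up along its length, x and y square to its faces. It may be absent
- well_white (a point): centre of the floor of the carriage's well with the white dot (dot on the -x rim): 25 mm square, rim bevelled 3 mm, 30 mm deep, floor 25 mm above the table, wells 42 mm apart along y; x and y square to its walls, y along the slide towards home
- cell_yellow: solid glass reference cell, pale yellow glass, yellow cap: square, 20 x 20 x 55 mm tall (top 10 mm is the cap, same width), 55 g; origin at the centre of its underside, z up along its length, x and y square to its faces. It may be absent
- well_yellow (a point): centre of the floor of the carriage's well with the yellow dot (dot on the -x rim): 25 mm square, rim bevelled 3 mm, 30 mm deep, floor 25 mm above the table, wells 42 mm apart along y; x and y square to its walls, y along the slide towards home
- cell_green: solid glass reference cell, green glass, green cap: square, 20 x 20 x 55 mm tall (top 10 mm is the cap, same width), 55 g; origin at the centre of its underside, z up along its length, x and y square to its faces. It may be absent
- well_green (a point): centre of the floor of the carriage's well with the green dot (dot on the -x rim): 25 mm square, rim bevelled 3 mm, 30 mm deep, floor 25 mm above the table, wells 42 mm apart along y; x and y square to its walls, y along the slide towards home
- cell_blue: solid glass reference cell, dark blue glass, blue cap: square, 20 x 20 x 55 mm tall (top 10 mm is the cap, same width), 55 g; origin at the centre of its underside, z up along its length, x and y square to its faces. It may be absent
- well_blue (a point): centre of the floor of the carriage's well with the blue dot (dot on the -x rim): 25 mm square, rim bevelled 3 mm, 30 mm deep, floor 25 mm above the table, wells 42 mm apart along y; x and y square to its walls, y along the slide towards home
- wash_bottle: white wash bottle, 64 mm across, 170 mm tall; origin under its centre; not part of the job, leave it alone
- beaker: glass beaker, 70 mm across, 90 mm tall; origin under its centre; not part of the job, leave it alone
- jar: amber jar, 56 mm across, 80 mm tall; origin under its centre; not part of the job, leave it alone
- flask: stoppered volumetric flask, 72 mm across, 145 mm tall; origin under its centre; not part of the job, leave it alone
- dish: shallow glass dish, 90 mm across, 16 mm high; origin under its centre; not part of the job, leave it alone
- spatula: spatula 150 mm long, lying; origin at its middle; not part of the job, leave it alone
- stopper_box: cardboard box 90 x 120 x 50 mm; origin under its centre; not part of the job, leave it alone
There are look-alikes about, which are no part of the job. What is shaped like the cell_blue but orange or pink is not meant.

How it is judged:
By the outcome, as a careful person would: the job done as asked, in the order asked, and still so for the second after the job is handed in, with the robot touching nothing.
Of cell_white, cell_yellow, cell_green, cell_blue only 3 to 4 are there at a start; the rules pass over those that are not, and their reading is None.
At some moment in a run one of rack may be knocked a few centimetres aside while the robot is not near it.
It also fails if it takes over 210 s, if anything falls off the work surface, if the arm or the gripper's body presses on something with over 40 N, if the wrist force passes 120 N, or if a joint passes its speed limit or range.

## Working session

There is one attempt and no reset: what is moved stays moved. The work goes in short steps, Python scripts to look and compute and a tool call to move; the robot and the scene stay as the last step left them, time stands still between calls to the robot, and variables do not carry over. Pictures are saved under pics/ and viewed, at most 14 in all, crops included, and the job is handed in when it is done.

Besides the shell and the picture viewer there is one more tool, called after "Call:" by a JSON object that holds its "op" and its "data", one argument or row to a line. servo_tool: Moves the arm, as the interface text tells. Its arguments: {"type":"object","properties":{"commands":{"type":"array","items":{"type":"number"}}},"required":["commands"]}

```bash
mkdir -p pics; cat > h.py <<'E'
import numpy as np, cv2
from bench import robot, snapshot, close_job, spotter
from scipy.spatial.transform import Rotation as R
def ray(p,uv):
    K=p["camera_matrix"];T=p["T"]
    d=T[:3,:3]@np.linalg.solve(K,[uv[0],uv[1],1.]);return T[:3,3],d
def snap(n):
    o=robot.get_obs();p=snapshot(n)
    if n=="wrist":
        T=np.eye(4);T[:3,:3]=R.from_euler('xyz',o["ee_rot"]).as_matrix() if len(o["ee_rot"])==3 else np.array(o["ee_rot"]).reshape(3,3);T[:3,3]=o["tool_pos"];p["T"]=T@p["hand_eye"]
    else:p["T"]=np.array(p["extrinsics"])
    return p
def atz(p,uv,z):
    c,d=ray(p,uv);return c+d*(z-c[2])/d[2]
def tri(*pu):
    A=np.zeros((3,3));b=np.zeros(3)
    for p,uv in pu:
        c,d=ray(p,uv);d=d/np.linalg.norm(d);M=np.eye(3)-np.outer(d,d);A+=M;b+=M@c
    return np.linalg.solve(A,b)
def proj(p,X):
    T=np.linalg.inv(p["T"]);q=p["camera_matrix"]@(T[:3,:3]@np.array(X)+T[:3,3]);return q[:2]/q[2]
E
python3 - <<'E'
from h import *
o=robot.get_obs();print({k:(np.round(v,3).tolist() if not isinstance(v,dict) else v) for k,v in o.items()}, robot.tips_ahead)
for n in("scene","top"):
    p=snap(n);cv2.imwrite(f"pics/{n}0.png",cv2.resize(p["img"],(800,600),interpolation=cv2.INTER_CUBIC));print(n,np.round(p["T"],3).tolist(),p["camera_matrix"].tolist())
    for t in "carriage_handle thumb_grip fixed_jaw rack cell_white cell_yellow cell_green cell_blue".split():
        print(t,[(r["box"],round(r["conf"],2)) for r in spotter.trace(t,p)][:5])
p=snapshot("wrist");print(np.round(p["hand_eye"],3).tolist())
E
```

```text
{'time': 0.0, 'joint_positions': [1.234, 0.088, 1.372, -0.0, 1.684, -0.103], 'qvel': [0.001, -0.001, 0.0, -0.002, -0.001, 0.001], 'joint_torque': [0.0, -34.018, -30.243, 0.072, 0.033, -0.0], 'tool_pos': [0.127, 0.535, 0.215], 'ee_rot': [-3.139, -0.0, 2.908], 'wrist_force': [-0.326, -0.111, -0.206], 'wrist_torque': [0.008, 0.001, -0.038], 'finger_force': 0.0, 'width': 0.094} 0.011
scene [[-0.623, 0.446, -0.643, 1.232], [0.782, 0.381, -0.493, 0.561], [0.025, -0.81, -0.586, 0.792], [0.0, 0.0, 0.0, 1.0]] [[464.49326143294434, 0.0, 278.6921880316614], [0.0, 464.49326143294434, 208.45869719103177], [0.0, 0.0, 1.0]]
carriage_handle [([279.0, 274.0, 35.6, 25.8], 0.82)]
thumb_grip [([181.6, 182.9, 10.9, 14.3], 0.65), ([169.0, 121.2, 26.7, 54.4], 0.62)]
fixed_jaw [([208.2, 207.8, 17.1, 18.3], 0.52)]
rack [([251.5, 227.7, 85.7, 50.1], 0.94)]
cell_white [([259.7, 222.2, 9.1, 13.1], 0.7)]
cell_yellow [([278.2, 228.9, 14.8, 16.2], 0.68)]
cell_green [([318.0, 247.8, 10.4, 16.1], 0.64), ([246.0, 179.8, 30.0, 19.1], 0.61)]
cell_blue [([133.0, 226.5, 48.8, 33.5], 0.7), ([347.4, 243.2, 12.8, 20.9], 0.6
[... 345 characters left out ...]
ge_handle [([175.2, 152.4, 45.7, 19.5], 0.86), ([388.4, 250.4, 33.8, 32.7], 0.3)]
thumb_grip [([367.6, 190.5, 38.4, 21.8], 0.21)]
fixed_jaw [([337.4, 188.8, 7.1, 21.3], 0.6)]
rack [([204.4, 203.5, 92.6, 33.9], 0.9)]
cell_white [([175.4, 150.7, 44.4, 23.3], 0.71), ([330.9, 258.7, 37.5, 33.5], 0.39), ([388.3, 193.5, 7.5, 13.6], 0.2)]
cell_yellow [([258.7, 209.0, 9.7, 11.8], 0.49)]
cell_green [([336.8, 190.6, 6.1, 20.0], 0.42)]
cell_blue [([330.9, 259.6, 35.8, 35.4], 0.64), ([224.4, 248.5, 16.7, 14.3], 0.63), ([388.7, 194.6, 9.0, 14.2], 0.43), ([188.8, 242.1, 13.4, 10.0], 0.41)]
[[-0.001, -0.968, -0.251, 0.072], [1.0, -0.001, 0.001, 0.001], [-0.001, -0.251, 0.968, -0.168], [0.0, 0.0, 0.0, 1.0]]
```

View pics/scene0.png

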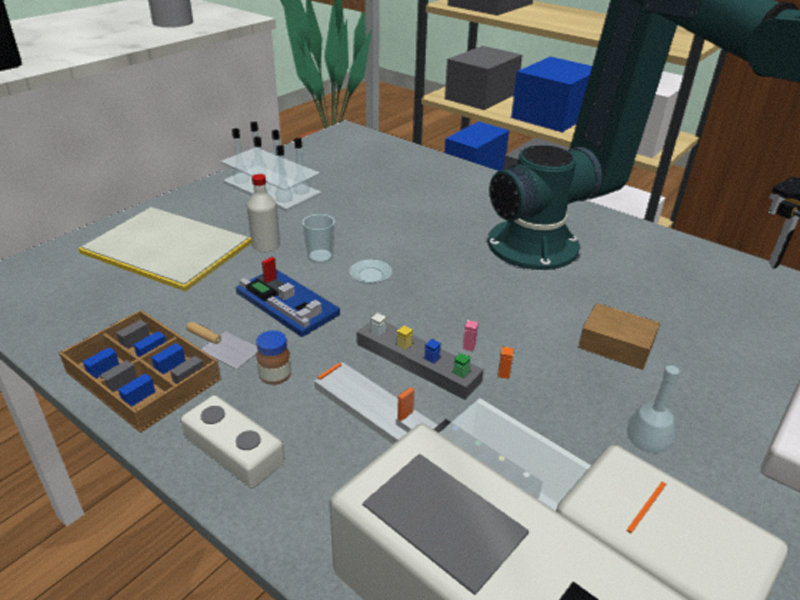

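View pics/top0.png

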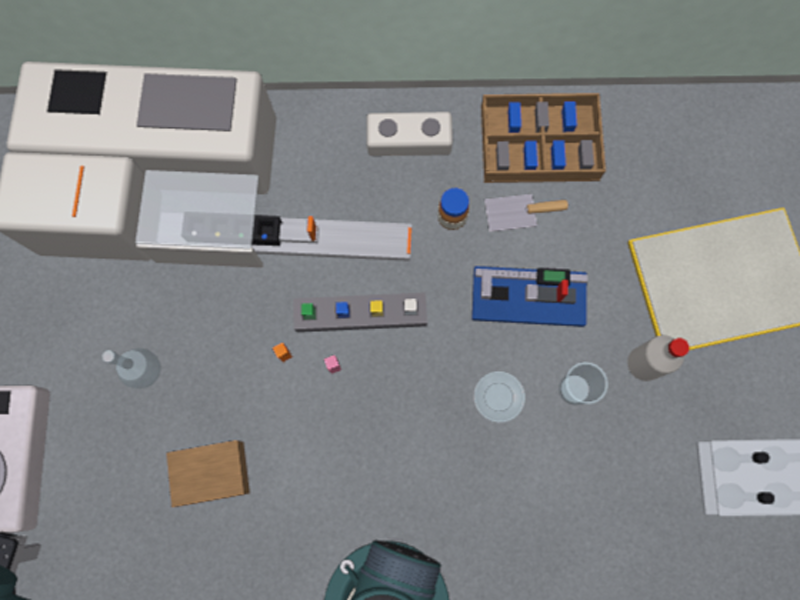

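The scene picture shows all four caps in the rack: white (378,320), yellow (404,335), blue (432,348) and green (461,363). The pink (470,332) and orange (505,360) blocks are loose look-alikes outside the rack, so they are not meant. The gauge has its red thumb at (269,268), and the carriage tab is at (405,402) with the carriage home.

```bash
python3 - <<'E'
from h import *
s=snap("scene");t=snap("top")
P={"white":((378,316),(411,300)),"yellow":((404,330),(377,303)),"blue":((432,343),(342,305)),"green":((461,358),(308,307)),
"thumbtop":((268,261),(564,282)),"tabtop":((405,390),(312,220)),"bedL":((237,290),(474,267)),"bedR":((302,330),(474,323)),"bedR2":((340,311),(587,325)),"jar":((271,338),(455,198)),"box":((620,320),(205,470)),"flask":((671,370),(108,356)),
"wash":((259,180),(679,347))}
for k,(a,b) in P.items():
    a=np.array(a)*.7;b=np.array(b)*.7
    X=tri((s,a),(t,b));print(k,np.round(X,3),np.round(proj(s,X)-a,1),np.round(proj(t,X)-b,1))
E
```

```text
white [ 0.504 -0.047  0.065] [-1.2 -0.2] [-1.   0.7]
yellow [0.501 0.012 0.061] [-0.9 -0.1] [-0.8  0.5]
blue [0.498 0.072 0.061] [-0.6 -0.1] [-0.6  0.3]
green [0.496 0.131 0.059] [-0.6 -0.1] [-0.5  0.3]
thumbtop [ 0.526 -0.308  0.084] [-1.2 -0.4] [-1.1  0.9]
tabtop [0.643 0.123 0.089] [-1.4 -0.2] [-1.   0.6]
bedL [ 0.604 -0.205  0.087] [25.2  4.9] [ 18.4 -18.7]
bedR [ 0.509 -0.194 -0.049] [11.3  2.1] [ 9.2 -7.8]
bedR2 [ 0.438 -0.305 -0.051] [-25.2  -9.8] [-27.3  16.5]
jar [ 0.683 -0.128  0.083] [-0.8 -0.2] [-0.6  0.5]
box [0.222 0.295 0.06 ] [-0.5  0. ] [-0.5  0.2]
flask [0.401 0.433 0.142] [ 0.1 -0. ] [ 0.1 -0. ]
wash [ 0.398 -0.464  0.161] [-0.7 -0.2] [-0.7  0.6]
```

Call:
{"op": "servo_tool", "data": {
  "commands": [-0.02,-0.02,-0.06,0,0,0,0.094,-0.409,-0.453,-0.165,0,0,-13.4,0.094,-0.409,-0.453,-0.165,0,0,-13.4,0.094,-0.409,-0.453,-0.165,0,0,-13.4,0.094,-0.409,-0.453,-0.165,0,0,-13.4,0.094,-0.409,-0.453,-0.165,0,0,-13.4,0.094,-0.409,-0.453,-0.165,0,0,-13.4,0.094,-0.409,-0.453,-0.165,0,0,-13.4,0.094,-0.409,-0.453,-0.165,0,0,-13.4,0.094,-0.409,-0.453,-0.165,0,0,-13.4,0.094]
}}

```text
time: 2.3
tool_pos: [0.4053, 0.0263, 0.3762]
ee_rot: [3.141, 0.002, 3.141]
wrist_force: [1.7, 0.2, 0.3]
width: 0.0937
finger_force: 0.0
```

```bash
python3 - <<'E'
from h import *
o=robot.get_obs();print(o["tool_pos"],np.abs(o["qvel"]).max())
p=snap("wrist");print(robot.get_obs()["tool_pos"]);import pickle
print(p["camera_matrix"].tolist());pickle.dump(p,open("w1.pkl","wb"))
cv2.imwrite("pics/w1.png",cv2.resize(p["img"],(800,600),interpolation=cv2.INTER_CUBIC))
E
```

```text
[0.40527438 0.02630492 0.37616003] 1.0960753878267275
[0.40835546 0.01990688 0.375933  ]
[[311.6119650658933, 0.0, 277.55127361442834], [0.0, 311.6119650658933, 207.85094114997383], [0.0, 0.0, 1.0]]
```

View pics/w1.png

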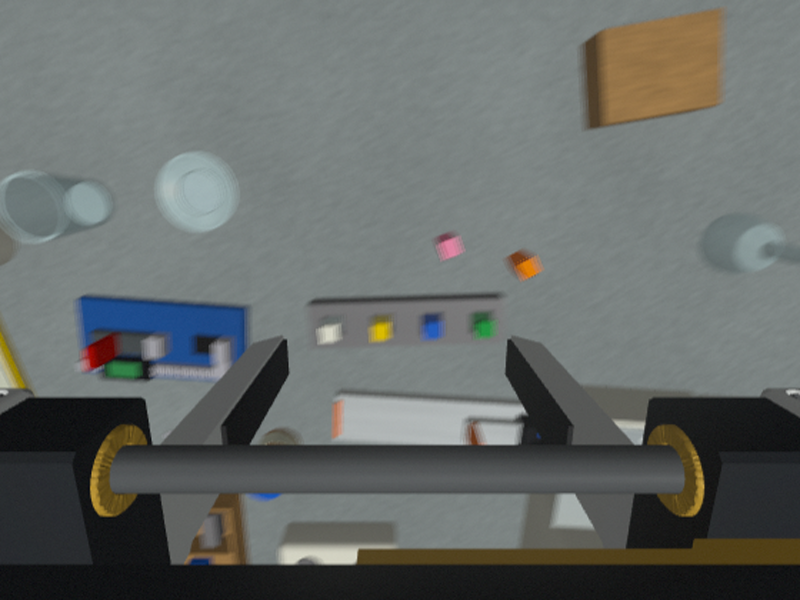

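Call:
{"op": "servo_tool", "data": {
  "commands": [0,-0.14,0,0,0,0,0.094,0,-0.14,0,0,0,0,0.094,0,-0.14,0,0,0,0,0.094,0,-0.14,0,0,0,0,0.094,0,-0.14,0,0,0,0,0.094]
}}

```text
time: 2.98
tool_pos: [0.4049, -0.1104, 0.3757]
ee_rot: [3.141, 0.001, -3.139]
wrist_force: [0.4, -0.1, 0.5]
width: 0.0941
finger_force: 0.0
```

The first wrist picture shows the gauge at (165,335), the rack at (405,320) and the rail at (430,420), with the tab at (475,430). It was taken while moving, so I'm taking still shots now.

```bash
python3 - <<'E'
from h import *
import pickle
p=snap("wrist");print(robot.get_obs()["tool_pos"]);pickle.dump(p,open("w2.pkl","wb"))
E
```

```text
[ 0.4048941  -0.11020384  0.37577862]
```

Call:
{"op": "servo_tool", "data": {
  "commands": [-0.15,0.06,0,0,0,0,0.094,-0.15,0.06,0,0,0,0,0.094,-0.15,0.06,0,0,0,0,0.094,-0.15,0.06,0,0,0,0,0.094,-0.15,0.06,0,0,0,0,0.094,-0.15,0.06,0,0,0,0,0.094]
}}

```text
time: 3.78
tool_pos: [0.5539, -0.0516, 0.3766]
ee_rot: [-3.141, 0.002, -3.142]
wrist_force: [0.5, 0.1, 0.0]
width: 0.0941
finger_force: 0.0
```

```bash
python3 - <<'E'
from h import *
import pickle
p=snap("wrist");print(robot.get_obs()["tool_pos"]);pickle.dump(p,open("w3.pkl","wb"))
a=pickle.load(open("w2.pkl","rb"))
c=np.hstack([a["img"][120:400,100:380],p["img"][60:340,60:460]])
cv2.imwrite("pics/w23.png",np.vstack([cv2.resize(a["img"][150:300,40:440],(800,300),interpolation=cv2.INTER_CUBIC),cv2.resize(p["img"][150:300,100:500],(800,300),interpolation=cv2.INTER_CUBIC)]))
E
```

```text
[ 0.55387767 -0.05184631  0.37661843]
```

View pics/w23.png

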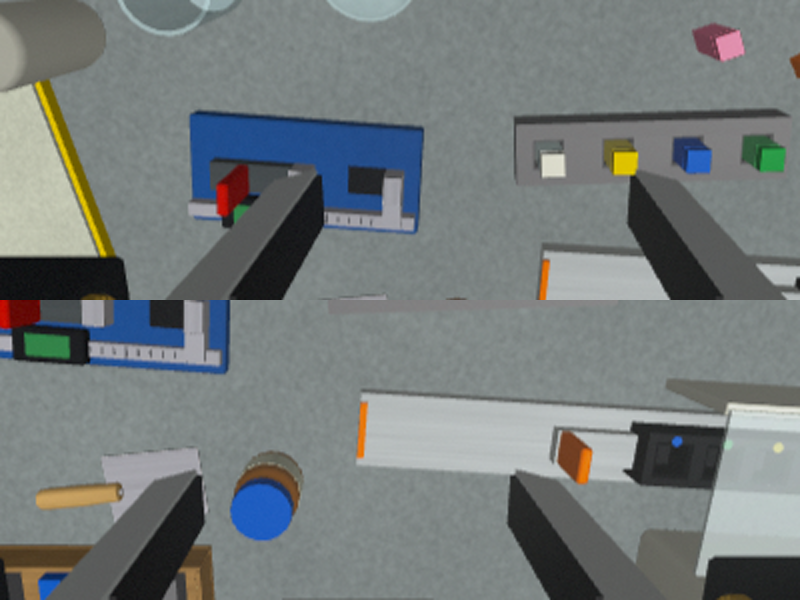

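Upper part (w2): gauge base from (190,113) to (423,230), red thumb (232,188), moving jaw (300,172), pad (366,180), fixed jaw (393,195); caps white (551,163), yellow (622,160), blue (693,155) and green (767,155). Lower part (w3): orange tab at (575,457) and the carriage block at (680,455), its blue dot nearest the tab. I'll enlarge both.

```bash
python3 - <<'E'
from h import *
import pickle
a=pickle.load(open("w2.pkl","rb"));b=pickle.load(open("w3.pkl","rb"))
g=cv2.resize(a["img"][200:270,130:260],None,fx=6,fy=6,interpolation=cv2.INTER_CUBIC)[:, :780]
t=cv2.resize(b["img"][195:255,350:480],None,fx=6,fy=6,interpolation=cv2.INTER_CUBIC)[:170*6]
im=np.vstack([g,t])[:, :];print(im.shape)
im=cv2.resize(im,None,fx=5/6,fy=5/6,interpolation=cv2.INTER_AREA)  # 5x, split at 350
im=im[:600];cv2.imwrite("pics/z1.png",im);print(im.shape)
for n,p in(("w2",a),):
  hsv=cv2.cvtColor(p["img"],cv2.COLOR_BGR2HSV)
E
```

```text
(780, 780, 3)
(600, 650, 3)
```

View pics/z1.png

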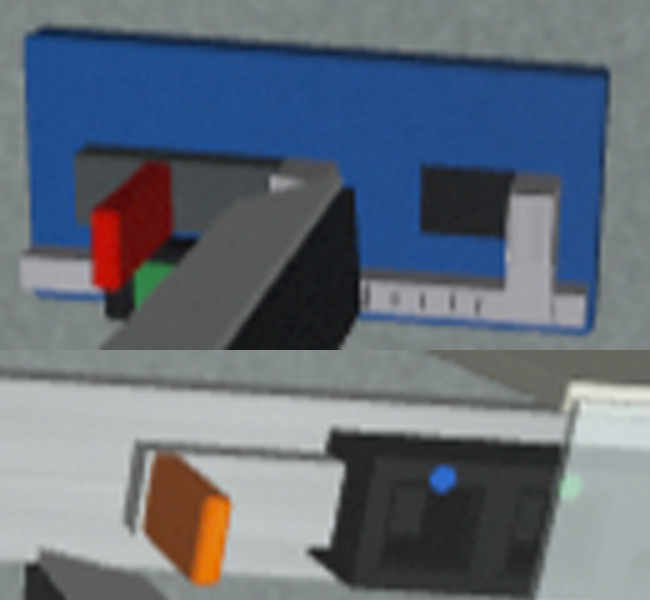

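```bash
python3 - <<'E'
from h import *
import pickle
a=pickle.load(open("w2.pkl","rb"));b=pickle.load(open("w3.pkl","rb"))
s=snap("scene");t=snap("top")
A=lambda u,v:(130+u/5,200+v/5)
B=lambda u,v:(350+u/5,195+(v-350)/5)
def r(n,p,uv,z):X=atz(p,uv,z);print(n,np.round(X,4),"scene*",np.round(proj(s,X)/.7,0),"top*",np.round(proj(t,X)/.7,0));return X
r("tab top",b,B(209,541),.086)
for q in((198,498),(230,500),(216,583),(190,577)):print(np.round(atz(b,B(*q),.086),4))
r("thumb top",a,A(107,248),.084)
for q in((93,210),(120,212),(118,288),(96,285)):print(np.round(atz(a,A(*q),.084),4))
x1=r("jawface a",a,A(512,190),.042);x2=r("jawface b",a,A(505,290),.042)
r("padTL",a,A(421,167),.018);r("padTR",a,A(515,175),.018);r("padBL",a,A(420,231),.018)
for n,q in(("TL",(25,38)),("TR",(608,74)),("BR",(592,330)),("BL",(35,292))): r("plate"+n,a,A(*q),.018)
r("railTL",b,(100+360/2,150+(391-300)/2),.02);r("railTR",b,B(560,410),.02)
r("blkTL",b,B(372,455),.055);r("blkTR",b,B(560,462),.055);r("blkBL",b,B(350,585),.055);r("blkBR",b,B(535,597),.055)
r("dotblue",b,B(443,479),.055);r("dotgreen",b,B(570,487),.055)
# caps by colour
for n,lo,hi in(("white",(0,0,190),(60,60,255)),("yellow",(22,150,100),(35,255,255)),("blue",(105,120,80),(125,255,255)),("green",(45,120,60),(85,255,255))):
  m=cv2.inRange(cv2.cvtColor(a["img"],cv2.COLOR_BGR2HSV),lo,hi);m[:,:290]=0;m[:215]=0;m[245:]=0
  k,l,st,ce=cv2.connectedComponentsWithStats(m)
  for i in range(1,k):
    if st[i,4]>30: print(n,st[i],np.round(ce[i],1),np.round(atz(a,ce[i],.055),4))
E
```

```text
tab top [0.6422 0.1266 0.086 ] scene* [405. 392.] top* [309. 222.]
[0.6282 0.1219 0.086 ]
[0.6289 0.1318 0.086 ]
[0.6561 0.1301 0.086 ]
[0.6541 0.1217 0.086 ]
thumb top [ 0.5206 -0.3086  0.084 ] scene* [268. 259.] top* [563. 287.]
[ 0.5079 -0.3117  0.084 ]
[ 0.5085 -0.3033  0.084 ]
[ 0.5343 -0.3065  0.084 ]
[ 0.5332 -0.3134  0.084 ]
jawface a [ 0.5165 -0.1864  0.042 ] scene* [316. 299.] top* [488. 296.]
jawface b [ 0.5533 -0.1901  0.042 ] scene* [301. 308.] top* [490. 276.]
padTL [ 0.5167 -0.2221  0.018 ] scene* [303. 302.] top* [507. 299.]
padTR [ 0.5196 -0.1887  0.018 ] scene* [314. 310.] top* [488. 298.]
padBL [ 0.541  -0.2237  0.018 ] scene* [294. 308.] top* [507. 286.]
plateTL [ 0.4693 -0.3577  0.018 ] scene* [274. 268.] top* [584. 324.]
plateTR [ 0.4821 -0.1548  0.018 ] scene* [341. 308.] top* [470. 318.]
plateBR [ 0.5797 -0.1626  0.018 ] scene* [302. 330.] top* [473. 266.]
plateBL [ 0.5648 -0.365   0.018 ] scene* [236. 286.] top* [584. 272.]
railTL [ 0.5966 -0.0468  0.02  ] scene* [342. 361.] top* [409. 257.]
railTR [0.6174 0.2699 0.02  ] scene* [489. 458.] top* [235. 249.]
blkTL [0.6234 0.1892 0.055 ] scene* [445. 419.] top* [276. 239.]
blkTR [0.6259 0.2511 0.055 ] scene* [478. 440.] top* [241. 238.]
blkBL [0.6687 0.1872 0.055 ] scene* [426. 435.] top* [278. 215.]
blkBR [0.6731 0.2497 0.055 ] scene* [459. 458.] top* [243. 213.]
dotblue [0.6317 0.2135 0.055 ] scene* [455. 430.] top* [263. 235.]
dotgreen [0.6345 0.2557 0.055 ] scene* [477. 444.] top* [239. 233.]
white [311 227  11  11 113] [316.1 232.4] [ 0.5017 -0.0455  0.055 ]
yellow [345 224  14  14 165] [351.5 230.4] [0.4982 0.013  0.055 ]
blue [377 219  19  18 264] [385.8 227.4] [0.4931 0.0692 0.055 ]
green [417 222  16  14 195] [424.4 228.5] [0.4949 0.133  0.055 ]
```

Call:
{"op": "servo_tool", "data": {
  "commands": [-0.087,0.177,0.15,0,0,3.7,0.05,-0.087,0.177,0.15,0,0,3.7,0.05,-0.087,0.177,0.15,0,0,3.7,0.05,-0.087,0.177,0.246,0,0,3.7,0.05,-0.087,0.177,0.246,0,0,3.7,0.05,-0.087,0.177,0.246,0,0,3.7,0.05,-0.087,0.177,0.246,0,0,3.7,0.05]
}}

```text
time: 4.8
tool_pos: [0.6415, 0.1248, 0.1296]
ee_rot: [-3.141, -0.001, 3.077]
wrist_force: [0.2, 0.0, 1.0]
width: 0.0502
finger_force: 0.0
```

```bash
cat >> h.py <<'E'
def D(x,y,z,yaw=None):
    "tool-axis shift to world goal; yaw goal in deg"
    o=robot.get_obs();M=R.from_euler('xyz',o["ee_rot"]).as_matrix();yw=np.degrees(o["ee_rot"][2])
    d=M.T@(np.array([x,y,z])-o["tool_pos"]);print("at",np.round(o["tool_pos"],4),"yaw %.2f"%yw,"-> D",np.round(d,4),"az",None if yaw is None else round((yw-yaw+180)%360-180,2))
E
python3 - <<'E'
from h import *
D(.642,.1265,.060,176.3)
p=snap("wrist")
for X in((.642,.1265,.086),(.642,.1265,.04)):print(proj(p,X))
cv2.imwrite("pics/t1.png",cv2.resize(p["img"],(800,600)))
E
```

```text
at [0.6415 0.1248 0.1296] yaw 176.29 -> D [-0.0004  0.0018  0.0696] az -0.01
[279.22580802 231.80115763]
[278.92706837 214.39956642]
```

View pics/t1.png

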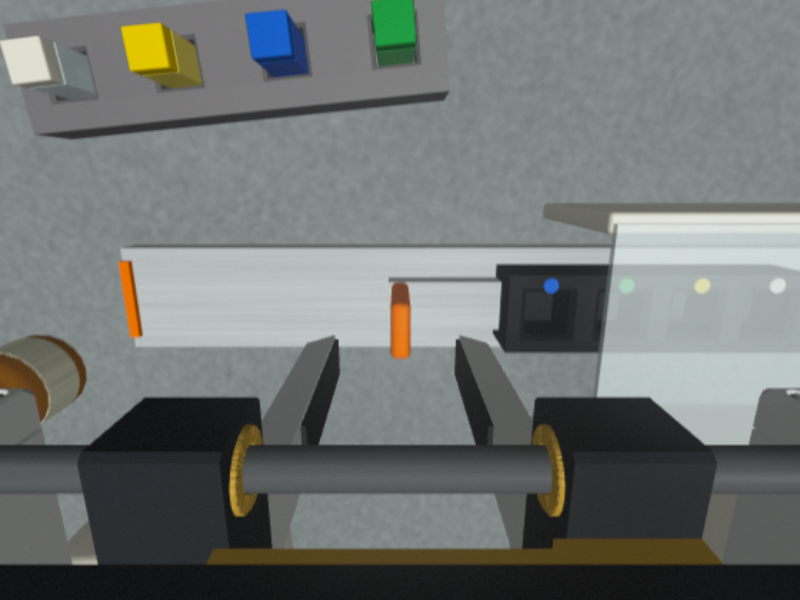

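Tab is centred at (400,330) between the fingers, and the rail is square to the image. Descend, grip and draw.

Call:
{"op": "servo_tool", "data": {
  "commands": [0,0.002,0.05,0,0,0,0.05,0,0.002,0.069,0,0,0,0.05,0,0.002,0.069,0,0,0,0.0,0,0.002,0.069,0,0,0,0.0,0,0.002,0.069,0,0,0,0.0,0,-0.04,0.069,0,0,0,0.0,0,-0.09,0.069,0,0,0,0.0,0,-0.14,0.069,0,0,0,0.0,0,-0.18,0.069,0,0,0,0.0,0,-0.18,0.069,0,0,0,0.0]
}}

```text
time: 6.1
tool_pos: [0.6327, -0.0318, 0.0619]
ee_rot: [3.096, 0.004, 3.081]
wrist_force: [8.0, 58.8, 1.2]
width: 0.0228
finger_force: 29.5
```

Call:
{"op": "servo_tool", "data": {
  "commands": [0,-0.005,0,0,0,0,0.0,0,-0.01,0,0,0,0,0.0,0,-0.01,0,0,0,0,0.0]
}}

```text
time: 6.48
tool_pos: [0.6326, -0.0355, 0.0617]
ee_rot: [3.092, 0.004, 3.088]
wrist_force: [7.0, 59.3, 1.3]
width: 0.0305
finger_force: 30.0
```

Something resists; look before doing more.

```bash
python3 - <<'E'
from h import *
p=snap("wrist");s=snap("scene");print(robot.get_obs()["width"],robot.get_obs()["wrist_force"])
a=cv2.resize(p["img"][150:330,150:450],(600,360));
b=cv2.resize(s["img"][180:300,180:380],(600,360))[:240*1+120]
cv2.imwrite("pics/t2.png",np.vstack([a,b])[:600] if 0 else cv2.resize(np.vstack([a,b]),(500,600)))
E
```

```text
0.029906885329753014 [ 7.43141133 60.35416273  0.70310301]
```

View pics/t2.png

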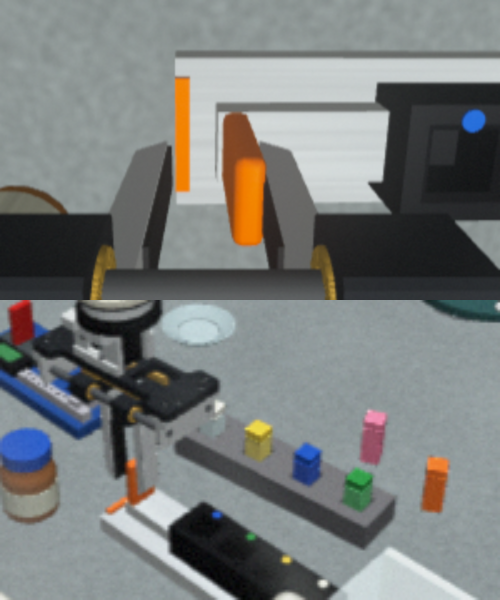

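```bash
python3 - <<'E'
from h import *
p=snap("wrist");s=snap("scene");f=lambda u,v:(150+u*.6,150+v*.6)
for n,q,z in(("tabtop",(250,200),.086),("dot",(473,121),.055),("stopT",(183,78),.03),("stopB",(183,190),.03),("railend",(176,54),.02),("blkcorner",(407,93),.055)):print(n,np.round(atz(p,f(*q),z),4))
g=lambda u,v:(180+u*.4,180+(v-300)*.4)
for n,q,z in(("tabtop",(132,462),.086),("dotblue",(216,515),.055),("dotwhite",(323,583),.055)):print(n,np.round(atz(s,g(*q),z),4))
for X in((.632,-.0635,.086),(.632,-.025,.086)):print(proj(s,X))
E
```

```text
tabtop [ 0.6307 -0.0244  0.086 ]
dot [0.6213 0.0608 0.055 ]
stopT [ 0.6042 -0.0432  0.03  ]
stopB [ 0.6519 -0.0464  0.03  ]
railend [ 0.5963 -0.0455  0.02  ]
blkcorner [0.6092 0.036  0.055 ]
tabtop [ 0.6409 -0.0246  0.086 ]
dotblue [0.6201 0.0603 0.055 ]
dotwhite [0.6264 0.1861 0.055 ]
[223.39521998 236.10144815]
[235.28078641 242.84095472]
```

The carriage started 40 mm out: the roof edge is at y≈0.222 and the tab was at 0.1265. The tab at y≈−0.024 is therefore the 0.19 stop, and white well at 0.186 sits 36 mm before the roof, as the text implies. Relax, release, and look over the rack.

Call:
{"op": "servo_tool", "data": {
  "commands": [0,0.02,0,0,0,0,0.0,0,0.035,0,0,0,0,0.0,0,0.035,0,0,0,0,0.0,0,0.035,0,0,0,0,0.05,0,0.035,0,0,0,0,0.05,0,0.035,0,0,0,0,0.05,0,0.035,-0.05,0,0,0,0.05,0,0.035,-0.1,0,0,0,0.05]
}}

```text
time: 7.68
tool_pos: [0.6309, -0.0305, 0.1603]
ee_rot: [-3.141, -0.003, 3.076]
wrist_force: [1.2, 0.9, -0.9]
width: 0.0496
finger_force: 0.0
```

Call:
{"op": "servo_tool", "data": {
  "commands": [0.03,0.05,-0.08,0,0,-3.7,0.05,0.03,0.05,-0.14,0,0,-3.7,0.05,0.03,0.05,-0.14,0,0,-3.7,0.05,0.03,0.05,-0.14,0,0,-3.7,0.05]
}}

```text
time: 8.18
tool_pos: [0.6059, 0.0219, 0.304]
ee_rot: [-3.141, 0.007, 3.141]
wrist_force: [1.3, 0.1, -0.1]
width: 0.0497
finger_force: 0.0
```

```bash
python3 - <<'E'
from h import *
import pickle
D(.504,-.047,.15,180)
p=snap("wrist");pickle.dump(p,open("w4.pkl","wb"));print(robot.get_obs()["tool_pos"])
cv2.imwrite("pics/w4.png",cv2.resize(p["img"],(800,600),interpolation=cv2.INTER_CUBIC))
E
```

```text
at [0.6059 0.0219 0.304 ] yaw 179.98 -> D [ 0.1029 -0.0689  0.1533] az -0.02
[0.6053285  0.02173939 0.30081298]
```

View pics/w4.png

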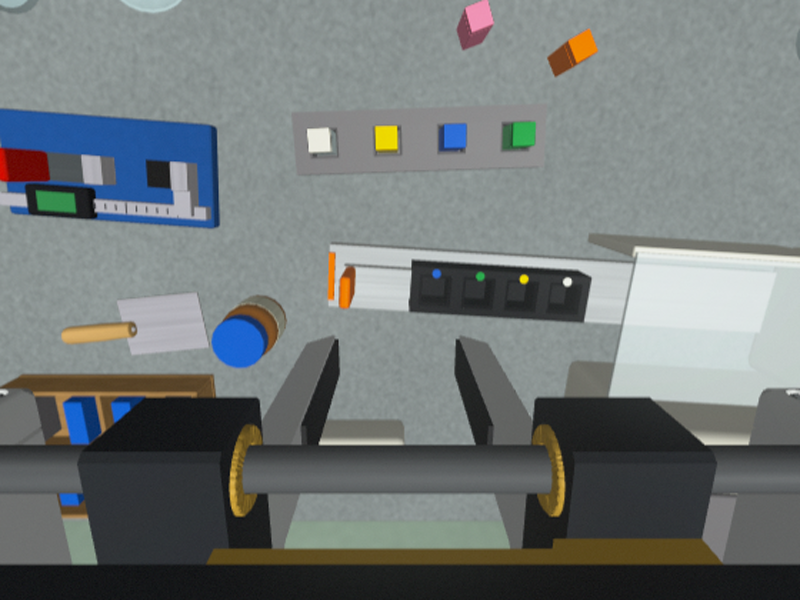

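Carriage is clear of the roof: dots blue (436,273), green (480,276), yellow (523,279), white (567,282). Cap tops: white (318,139), yellow (386,137), blue (454,136), green (523,134).

```bash
python3 - <<'E'
from h import *
import pickle
p=pickle.load(open("w4.pkl","rb"));f=lambda q:(q[0]*.7,q[1]*.7)
for z in(.060,):
  for n,q in(("white",(318,139)),("yellow",(386,137)),("blue",(454,136)),("green",(523,134))):print(n,np.round(atz(p,f(q),z),4))
for n,q in(("dblue",(436,273)),("dgreen",(480,276)),("dyel",(523.5,279)),("dwhite",(567.5,282)),("TL",(411.5,262)),("BL",(411.5,317)),("TR",(590,275)),("BR",(584,321))):print(n,np.round(atz(p,f(q),.055),4))
for n,q,z in(("jawtop",(172,163),.042),("jawbot",(174,215),.042),("padL",(147,161),.018),("padLb",(149,187),.018),("movface top",(103,156),.042),("plateTR",(216,127),.018),("plateBR",(217,227),.018)):print(n,np.round(atz(p,f(q),z),4))
E
```

```text
white [ 0.4994 -0.0461  0.06  ]
yellow [0.4978 0.0134 0.06  ]
blue [0.4971 0.0727 0.06  ]
green [0.4955 0.1329 0.06  ]
dblue [0.6202 0.0601 0.055 ]
dgreen [0.6231 0.1023 0.055 ]
dyel [0.6261 0.1441 0.055 ]
dwhite [0.6291 0.1866 0.055 ]
TL [0.6095 0.0367 0.055 ]
BL [0.6642 0.0371 0.055 ]
TR [0.6223 0.2074 0.055 ]
BR [0.6685 0.2067 0.055 ]
jawtop [ 0.5188 -0.1851  0.042 ]
jawbot [ 0.5662 -0.1894  0.042 ]
padL [ 0.5162 -0.2208  0.018 ]
padLb [ 0.5408 -0.2224  0.018 ]
movface top [ 0.5126 -0.2478  0.042 ]
plateTR [ 0.4851 -0.1502  0.018 ]
plateBR [ 0.5802 -0.1593  0.018 ]
```

Call:
{"op": "servo_tool", "data": {
  "commands": [0.06,-0.04,0.05,0,0,0,0.045,0.105,-0.068,0.1,0,0,-1.2,0.045,0.105,-0.068,0.15,0,0,-1.2,0.045,0.105,-0.068,0.2,0,0,-1.2,0.045,0.105,-0.068,0.24,0,0,-1.2,0.045,0.105,-0.068,0.251,0,0,-1.2,0.045,0.105,-0.068,0.251,0,0,-1.2,0.045,0.105,-0.068,0.251,0,0,-1.2,0.0,0.105,-0.068,0.251,0,0,-1.2,0.0,0.105,-0.068,0.251,0,0,-1.2,0.0]
}}

```text
time: 9.48
tool_pos: [0.5011, -0.0457, 0.0508]
ee_rot: [-3.141, 0.003, -3.12]
wrist_force: [1.4, -1.0, 4.0]
width: 0.0198
finger_force: 30.0
```

Call:
{"op": "servo_tool", "data": {
  "commands": [0,0,-0.05,0,0,0,0.0,0,0,-0.09,0,0,0,0.0,-0.012,-0.06,-0.1,0,0,5,0.0,-0.024,-0.12,-0.1,0,0,5,0.0,-0.024,-0.159,-0.1,0,0,5,0.0,-0.024,-0.159,-0.1,0,0,5,0.0,-0.024,-0.159,-0.06,0,0,5,0.0,-0.024,-0.159,-0.03,0,0,5,0.0,-0.024,-0.159,-0.02,0,0,5,0.0,-0.024,-0.159,-0.02,0,0,5,0.0]
}}

```text
time: 10.72
tool_pos: [0.5274, -0.2032, 0.0694]
ee_rot: [3.141, -0.001, 3.076]
wrist_force: [0.6, -0.3, -0.9]
width: 0.0201
finger_force: 30.0
```

```bash
python3 - <<'E'
from h import *
D(.528,-.204,.0645,176.3)
p=snap("wrist");cv2.imwrite("pics/g1.png",cv2.resize(p["img"][60:330,60:460],(800,540),interpolation=cv2.INTER_CUBIC))
E
```

```text
at [ 0.5274 -0.2032  0.0694] yaw 176.26 -> D [-0.0007 -0.0008  0.0049] az -0.04
```

View pics/g1.png

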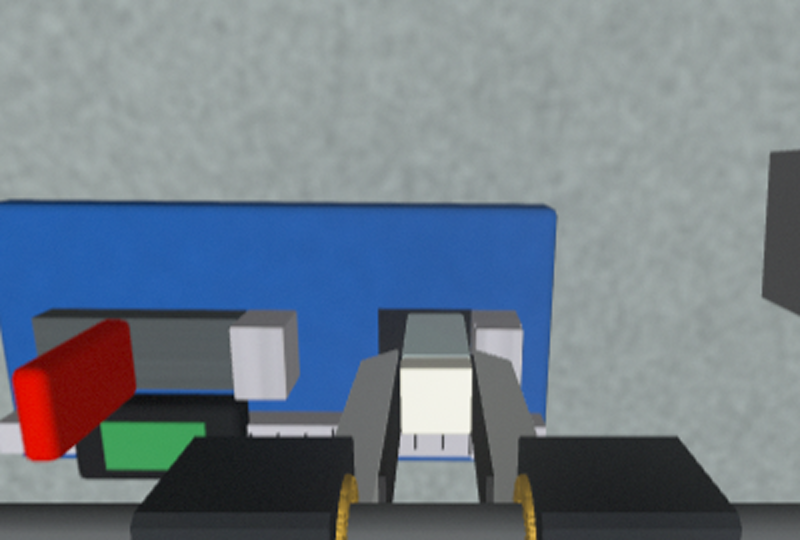

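Cell hangs upright over the pad (435,340), clear of the fixed jaw (497,350). Lower, release and lift.

Call:
{"op": "servo_tool", "data": {
  "commands": [0,-0.001,0.0048,0,0,0,0.0,0,-0.001,0.0048,0,0,0,0.0,0,-0.001,0.0048,0,0,0,0.036,0,-0.001,0.0048,0,0,0,0.036,0,-0.001,-0.03,0,0,0,0.036,0,-0.001,-0.08,0,0,0,0.036,0,-0.09,-0.1,0,0,0,0.05,0,-0.09,-0.1,0,0,0,0.05]
}}

```text
time: 11.78
tool_pos: [0.5219, -0.2964, 0.1716]
ee_rot: [-3.139, 0.003, 3.074]
wrist_force: [-0.0, 0.2, -0.3]
width: 0.0494
finger_force: 0.0
```

```bash
python3 - <<'E'
from h import *
p=snap("wrist");import pickle;pickle.dump(p,open("w5.pkl","wb"));D(.5207,-.3086,.058,176.3)
print(proj(p,(.5207,-.3086,.084))/.7,proj(p,(.528,-.187,.042))/.7)
cv2.imwrite("pics/g2.png",cv2.resize(p["img"],(800,600),interpolation=cv2.INTER_CUBIC))
E
```

```text
at [ 0.5213 -0.2994  0.1715] yaw 175.98 -> D [ 0.0003 -0.0086  0.1135] az -0.32
[375.28959419 305.5046927 ] [555.49091235 287.49390691]
```

View pics/g2.png

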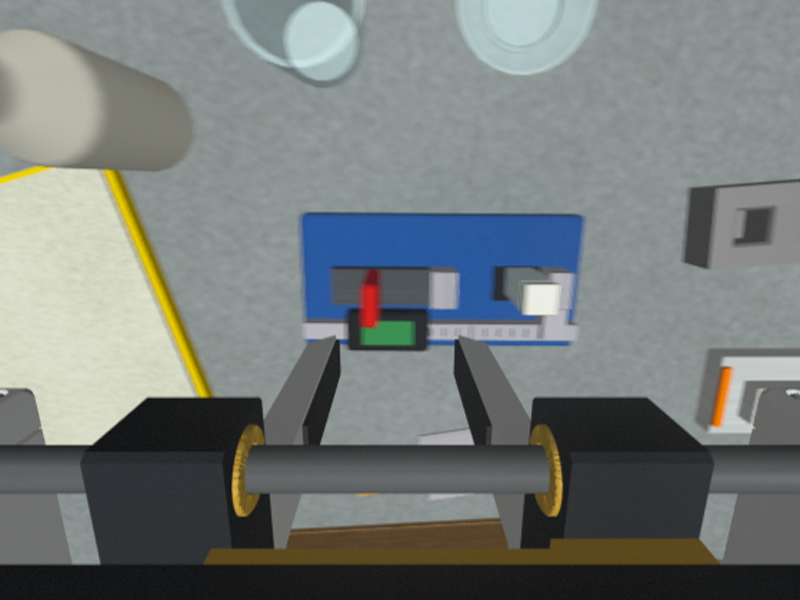

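White stands upright on the pad (540,297); thumb top at (370,305).

Call:
{"op": "servo_tool", "data": {
  "commands": [0,-0.016,0.04,0,0,0,0.05,0,-0.016,0.09,0,0,0,0.05,0,-0.016,0.113,0,0,0,0.05,0,-0.016,0.113,0,0,0,0.05,0,-0.016,0.113,0,0,0,0.0,0,-0.016,0.113,0,0,0,0.0,0,-0.016,0.113,0,0,0,0.0]
}}

```text
time: 12.7
tool_pos: [0.5211, -0.3102, 0.058]
ee_rot: [-3.14, 0.002, 3.075]
wrist_force: [0.2, 0.1, 0.6]
width: 0.0231
finger_force: 0.0
```

```bash
python3 - <<'E'
from h import *
D(.523,-.187-.078*.998,.058,176.3)
E
```

```text
at [ 0.5211 -0.3102  0.058 ] yaw 176.21 -> D [ 0.0011  0.0454 -0.0001] az -0.09
```

Call:
{"op": "servo_tool", "data": {
  "commands": [0,0,0,0,0,0,0.0,0,0,0,0,0,0,0.0,0,0.008,0,0,0,0,0.0,0,0.016,0,0,0,0,0.0,0,0.024,0,0,0,0,0.0,0,0.032,0,0,0,0,0.0,0,0.038,0,0,0,0,0.0,0,0.042,0,0,0,0,0.0,0,0.042,0,0,0,0,0.0,0,0.042,0,0,0,0,0.0]
}}

```text
time: 13.95
tool_pos: [0.5237, -0.2681, 0.0569]
ee_rot: [-3.141, 0.001, 3.075]
wrist_force: [0.3, -0.8, 4.4]
width: 0.0095
finger_force: 30.0
```

```bash
python3 - <<'E'
from h import *
p=snap("wrist");o=robot.get_obs();print(o["wrist_force"],o["tool_pos"])
import pickle;pickle.dump(p,open("w6.pkl","wb"))
cv2.imwrite("pics/g3.png",cv2.resize(p["img"][60:330,160:560],(800,540),interpolation=cv2.INTER_CUBIC))
E
```

```text
[ 1.50876041 -0.66992013  4.78594661] [ 0.52366775 -0.26813758  0.0568782 ]
```

View pics/g3.png

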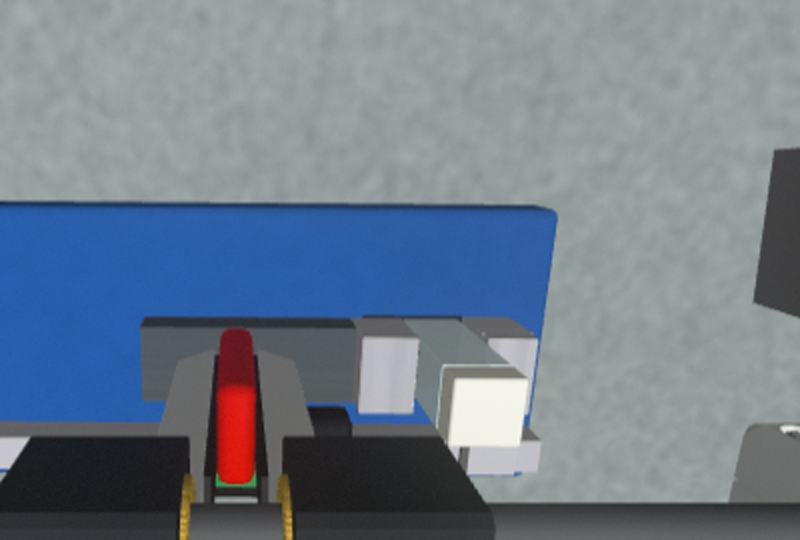

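Moving jaw is near the glass (420,370). Creep on while watching Fy.

Call:
{"op": "servo_tool", "data": {
  "commands": [0,0.002,0,0,0,0,0.0,0,0.004,0,0,0,0,0.0,0,0.004,0,0,0,0,0.0,0,0.004,0,0,0,0,0.0]
}}

```text
time: 14.5
tool_pos: [0.5239, -0.2646, 0.0569]
ee_rot: [-3.141, 0.001, 3.075]
wrist_force: [1.7, -1.8, 4.8]
width: 0.0096
finger_force: 30.0
```

Call:
{"op": "servo_tool", "data": {
  "commands": [0,0.002,0,0,0,0,0.0,0,0.002,0,0,0,0,0.0,0,0.002,0,0,0,0,0.0]
}}

```text
time: 14.88
tool_pos: [0.524, -0.2628, 0.0569]
ee_rot: [-3.14, 0.001, 3.075]
wrist_force: [1.4, -3.4, 5.0]
width: 0.0097
finger_force: 30.0
```

Call:
{"op": "servo_tool", "data": {
  "commands": [0,0.001,0,0,0,0,0.0,0,0.001,0,0,0,0,0.0,0,0.001,0,0,0,0,0.0]
}}

```text
time: 15.25
tool_pos: [0.5241, -0.2619, 0.0569]
ee_rot: [-3.14, 0.001, 3.075]
wrist_force: [2.4, -2.9, 5.2]
width: 0.0096
finger_force: 30.0
```

Call:
{"op": "servo_tool", "data": {
  "commands": [0,0.001,0,0,0,0,0.0,0,0.001,0,0,0,0,0.0,0,0.001,0,0,0,0,0.0]
}}

```text
time: 15.62
tool_pos: [0.5242, -0.261, 0.0569]
ee_rot: [-3.14, 0.002, 3.075]
wrist_force: [2.4, -4.0, 5.1]
width: 0.0096
finger_force: 30.0
```

Call:
{"op": "servo_tool", "data": {
  "commands": [0,0,0,0,0,0,0.0]
}}

```text
time: 15.75
tool_pos: [0.5242, -0.2609, 0.0569]
ee_rot: [-3.14, 0.001, 3.075]
wrist_force: [1.8, -3.9, 5.0]
width: 0.0095
finger_force: 30.0
```

Call:
{"op": "servo_tool", "data": {
  "commands": [0,0,0,0,0,0,0.0]
}}

```text
time: 15.88
tool_pos: [0.5242, -0.2609, 0.0569]
ee_rot: [-3.14, 0.002, 3.075]
wrist_force: [3.6, -3.8, 5.8]
width: 0.0099
finger_force: 30.0
```

```bash
python3 - <<'E'
from h import *
F=[]
for i in range(6):
    p=snap("wrist");F.append(robot.get_obs()["wrist_force"][1])
print(np.round(F,2))
# thumb top vs jaw: red blob and jaw edge
cv2.imwrite("pics/g4.png",cv2.resize(p["img"][190:330,200:460],(780,420),interpolation=cv2.INTER_CUBIC))
E
```

```text
[-4.43 -3.43 -3.42 -3.85 -3.51 -3.56]
```

View pics/g4.png

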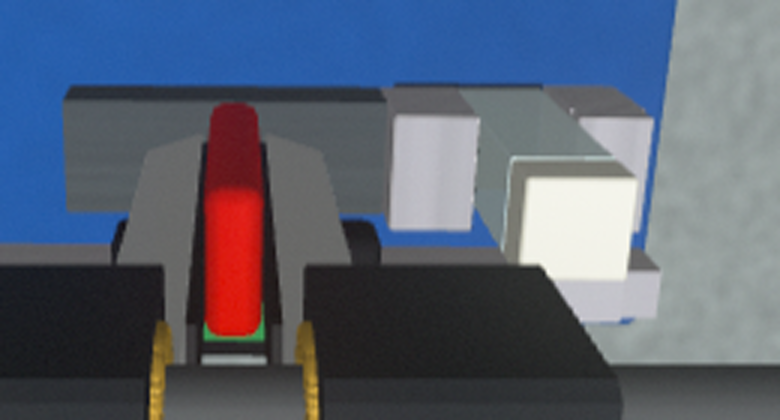

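Both jaws on the glass at about 3.7 N spring (7.4 mm). Open to the stop, release, lift.

Call:
{"op": "servo_tool", "data": {
  "commands": [0,-0.008,0,0,0,0,0.0,0,-0.02,0,0,0,0,0.0,0,-0.035,0,0,0,0,0.0,0,-0.05,0,0,0,0,0.0,0,-0.061,0,0,0,0,0.0,0,-0.061,0,0,0,0,0.0,0,-0.061,0,0,0,0,0.0,0,-0.061,0,0,0,0,0.05,0,-0.061,0,0,0,0,0.05,0,-0.061,0,0,0,0,0.05]
}}

```text
time: 17.42
tool_pos: [0.5187, -0.3201, 0.055]
ee_rot: [3.14, -0.003, 3.076]
wrist_force: [0.1, 0.3, 0.7]
width: 0.0363
finger_force: 0.0
```

Call:
{"op": "servo_tool", "data": {
  "commands": [0,0,-0.05,0,0,0,0.05,0,0,-0.09,0,0,0,0.05,0,0.06,-0.1,0,0,0,0.05,0,0.1,-0.1,0,0,0,0.05,0,0.115,-0.1,0,0,0,0.05,0,0.115,-0.1,0,0,0,0.05,0,0.115,-0.1,0,0,0,0.05]
}}

```text
time: 18.3
tool_pos: [0.527, -0.2072, 0.1559]
ee_rot: [-3.141, -0.001, 3.074]
wrist_force: [0.5, 0.6, -0.7]
width: 0.0498
finger_force: 0.0
```

```bash
python3 - <<'E'
from h import *
D(.528,-.2005,.063,176.3)
p=snap("wrist");print(robot.get_obs()["tool_pos"])
m=cv2.inRange(cv2.cvtColor(p["img"],cv2.COLOR_BGR2HSV),(0,0,200),(60,60,255));m[:120]=0;m[280:]=0
k,l,st,ce=cv2.connectedComponentsWithStats(m)
for i in range(1,k):
  if st[i,4]>60:print(st[i],np.round(ce[i],1),np.round(atz(p,ce[i],.073),4))
m=cv2.inRange(cv2.cvtColor(p["img"],cv2.COLOR_BGR2HSV),(0,200,150),(5,255,255))
k,l,st,ce=cv2.connectedComponentsWithStats(m)
for i in range(1,k):
  if st[i,4]>60:print("red",st[i],np.round(ce[i],1),np.round(atz(p,ce[i],.084),4))
cv2.imwrite("pics/g5.png",p["img"])
E
```

```text
at [ 0.527  -0.2072  0.1559] yaw 176.14 -> D [-0.0006  0.0067  0.0929] az -0.16
[ 0.52702706 -0.20731474  0.15588877]
[   0  186   48   94 2063] [ 16.  245.2] [ 0.5376 -0.4325  0.073 ]
[275 205  23  23 506] [286.  215.5] [ 0.527  -0.1995  0.073 ]
red [134 205  14  32 328] [140.9 220.2] [ 0.5197 -0.3162  0.084 ]
```

Call:
{"op": "servo_tool", "data": {
  "commands": [-0.0005,0.007,0.05,0,0,0,0.04,-0.0005,0.007,0.085,0,0,0,0.04,-0.0005,0.007,0.092,0,0,0,0.04,-0.0005,0.007,0.092,0,0,0,0.04,-0.0005,0.007,0.092,0,0,0,0.0,-0.0005,0.007,0.092,0,0,0,0.0,-0.0005,0.007,0.092,0,0,0,0.0,-0.0005,0.007,0.092,0,0,0,0.0,-0.0005,0.007,0.05,0,0,0,0.0,-0.0005,0.007,0.0,0,0,0,0.0]
}}

```text
time: 19.6
tool_pos: [0.5269, -0.1981, 0.1553]
ee_rot: [3.139, -0.005, 3.075]
wrist_force: [0.5, -0.9, -0.6]
width: 0.0198
finger_force: 30.0
```

Call:
{"op": "servo_tool", "data": {
  "commands": [-0.014,0.06,0,0,0,0,0.0,-0.028,0.12,0,0,0,0,0.0,-0.042,0.18,0,0,0,0,0.0,-0.056,0.24,0,0,0,0,0.0,-0.07,0.3,0,0,0,0,0.0,-0.084,0.36,0,0,0,0,0.0,-0.093,0.393,0,0,0,0,0.0,-0.093,0.393,0,0,0,0,0.0,-0.093,0.393,0.02,0,0,0,0.0,-0.093,0.393,0.02,0,0,0,0.0]
}}

```text
time: 20.85
tool_pos: [0.6451, 0.1852, 0.1328]
ee_rot: [-3.14, -0.006, 3.074]
wrist_force: [-0.4, 0.6, -0.4]
width: 0.0198
finger_force: 30.0
```

```bash
python3 - <<'E'
from h import *
D(.6455,.1858,.071,176.3)
p=snap("wrist");print(robot.get_obs()["tool_pos"])
cv2.imwrite("pics/p1.png",cv2.resize(p["img"][90:330,80:480],(800,480),interpolation=cv2.INTER_CUBIC))
E
```

```text
at [0.6451 0.1852 0.1328] yaw 176.11 -> D [-0.0008  0.0008  0.0618] az -0.19
[0.64570839 0.18526755 0.13414004]
```

View pics/p1.png

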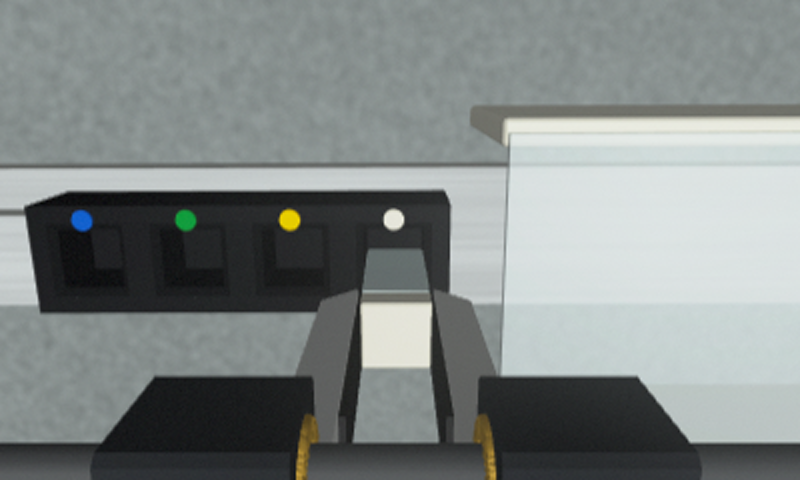

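```bash
python3 - <<'E'
from h import *
p=snap("wrist");D(.6455,.1858,.071,176.3)
f=lambda u,v:(80+u/2,90+v/2)
for n,q in(("Y tl",(257,226)),("Y br",(330,297)),("dY",(290,220)),("dW",(394,220)),("dB",(82,220)),("edge top",(300,191)),("edge bot",(300,311)),("W top",(358,226)),("W tr",(432,226))):print(n,np.round(atz(p,f(*q),.055),4))
b=.1341-.046
for dx,dy in((-.01,-.01),(-.01,.01)):
  X=np.array([.6457+dx,.1853+dy,b]);print("cell bottom edge pred",(proj(p,X)-[80,90])*2)
E
```

```text
at [0.6464 0.1854 0.1353] yaw 176.10 -> D [0.0008 0.0003 0.0643] az -0.2
Y tl [0.6294 0.1303 0.055 ]
Y br [0.662  0.1572 0.055 ]
dY [0.6278 0.1441 0.055 ]
dW [0.6307 0.1864 0.055 ]
dB [0.622  0.0595 0.055 ]
edge top [0.6162 0.1494 0.055 ]
edge bot [0.6674 0.1439 0.055 ]
W top [0.6322 0.1715 0.055 ]
W tr [0.6343 0.2017 0.055 ]
cell bottom edge pred [364.01171066 256.23811442]
cell bottom edge pred [419.73109834 252.54718696]
```

Call:
{"op": "servo_tool", "data": {
  "commands": [-0.0005,0.0005,0.03,0,0,0,0.0,-0.0005,0.0005,0.04,0,0,0,0.0,-0.0005,0.0005,0.05,0,0,0,0.0,-0.0005,0.0005,0.058,0,0,0,0.0,-0.0005,0.0005,0.058,0,0,0,0.0]
}}

```text
time: 21.58
tool_pos: [0.6474, 0.1869, 0.0779]
ee_rot: [-3.141, -0.001, 3.075]
wrist_force: [-0.2, -1.5, -1.6]
width: 0.0197
finger_force: 30.0
```

```bash
python3 - <<'E'
from h import *
D(.6462,.186,.071,176.3);print(robot.get_obs()["wrist_force"])
E
```

```text
at [0.6474 0.1869 0.0779] yaw 176.19 -> D [ 0.0011 -0.0009  0.0069] az -0.11
[-0.22171453 -1.52141407 -1.55465317]
```

Call:
{"op": "servo_tool", "data": {
  "commands": [0,0,0.0055,0,0,0,0.0,0,0,0.0055,0,0,0,0.0,0,0,0.0055,0,0,0,0.032,0,0,0.0055,0,0,0,0.032,0,0,-0.03,0,0,0,0.032,0,0,-0.08,0,0,0,0.032,0.02,-0.05,-0.12,0,0,0,0.045,0.05,-0.1,-0.15,0,0,0,0.045,0.076,-0.15,-0.172,0,0,0,0.045,0.076,-0.172,-0.172,0,0,0,0.045]
}}

```text
time: 22.82
tool_pos: [0.5599, 0.0192, 0.2545]
ee_rot: [3.141, 0.007, 3.074]
wrist_force: [0.3, 0.6, -1.3]
width: 0.0452
finger_force: 0.0
```

```bash
cat >> h.py <<'E'
COL=dict(yellow=((22,120,100),(35,255,255)),blue=((105,120,60),(125,255,255)),green=((45,100,50),(85,255,255)),white=((0,0,190),(60,50,255)))
def caps(p,names,z,box=None):
    hsv=cv2.cvtColor(p["img"],cv2.COLOR_BGR2HSV);out={}
    for n in names:
        m=cv2.inRange(hsv,*COL[n])
        if box:q=np.zeros_like(m);l,t,r,b=box;q[t:b,l:r]=255;m&=q
        # brightest part = top face
        k,l,st,ce=cv2.connectedComponentsWithStats(m)
        for i in range(1,k):
            if 120<st[i,4]<3000:
                v=hsv[...,2][l==i];mm=(l==i)&(hsv[...,2]>.85*np.percentile(v,90))
                y,x=np.nonzero(mm);c=((x.min()+x.max())/2,(y.min()+y.max())/2)
                X=atz(p,c,z);print(n,st[i].tolist(),len(x),np.round(c,1),np.round(X,4));out.setdefault(n,[]).append(X)
    return out
E
python3 - <<'E'
from h import *
p=snap("wrist");p=snap("wrist");D(.4978,.0134,.049,-178.75)
caps(p,["yellow","blue","green"],.060)
cv2.imwrite("pics/p2.png",cv2.resize(p["img"],(800,600)))
E
```

```text
at [0.5602 0.0186 0.2522] yaw 176.00 -> D [ 0.0625 -0.0095  0.203 ] az -5.25
yellow [252, 119, 19, 20, 342] 297 [261. 128.] [0.4885 0.0032 0.06  ]
blue [302, 115, 22, 20, 373] 286 [314.5 124.5] [0.489  0.0633 0.06  ]
blue [43, 345, 29, 28, 612] 344 [ 53.5 358.5] [ 0.7748 -0.308   0.06  ]
blue [48, 382, 23, 14, 252] 247 [ 59.  388.5] [ 0.8251 -0.3131  0.06  ]
green [352, 111, 25, 20, 442] 293 [368. 120.] [0.4884 0.123  0.06  ]
green [4, 192, 32, 15, 446] 360 [ 19.5 198.5] [ 0.5492 -0.2908  0.06  ]
```

The rack seems to have shifted by about (−9,−10) mm. I'll check it numerically with the fixed cameras.

```bash
python3 - <<'E'
from h import *
p=snap("wrist");o=robot.get_obs();print(np.round(o["tool_pos"],4),np.abs(o["qvel"]).max())
c=caps(p,["yellow","blue","green"],.060,(200,90,420,180))
for n in("top","scene"):
  q=snap(n)
  for k in c:
    hsv=cv2.cvtColor(q["img"],cv2.COLOR_BGR2HSV);m=cv2.inRange(hsv,*COL[k]);u=proj(q,c[k][0])
    K,l,st,ce=cv2.connectedComponentsWithStats(m);d=[np.hypot(*(ce[i]-u)) if st[i,4]>8 else 1e9 for i in range(1,K)]
    print(n,k,np.round(u,1),np.round(ce[1+int(np.argmin(d))],1),st[1+int(np.argmin(d))].tolist())
r=spotter.trace("cell_white",snap("scene"));print([(x["box"],x["conf"]) for x in r[:3]])
E
```

```text
[0.5603 0.0202 0.2512] 0.03439728139536181
yellow [249, 119, 20, 20, 350] 299 [258.5 128. ] [0.4883 0.003  0.06  ]
blue [300, 115, 22, 20, 375] 289 [312.5 124.5] [0.4888 0.0634 0.06  ]
green [350, 111, 25, 20, 434] 293 [366. 120.] [0.4882 0.123  0.06  ]
top yellow [266.6 217.4] [268.5 221.4] [266, 220, 6, 4, 22]
top blue [242.2 217.5] [318.  140.9] [309, 132, 19, 19, 296]
top green [218.1 218.1] [227.5 167.3] [226, 166, 4, 4, 14]
scene yellow [282.2 227.4] [282.  231.8] [277, 225, 11, 15, 120]
scene blue [301.3 237.2] [300.7 241.8] [296, 234, 11, 17, 141]
scene green [321.3 247.3] [320.7 251.9] [316, 244, 11, 17, 141]
[([179.9, 230.2, 19.5, 41.0], 0.61), ([300.0, 289.5, 13.2, 15.6], 0.48), ([404.3, 216.0, 56.3, 43.5], 0.32)]
```

Call:
{"op": "servo_tool", "data": {
  "commands": [0.035,-0.011,0.05,0,0,-4,0.045,0.0705,-0.022,0.1,0,0,-4,0.045,0.0705,-0.022,0.15,0,0,-4,0.045,0.0705,-0.022,0.19,0,0,-4,0.045,0.0705,-0.022,0.2,0,0,-4,0.045,0.0705,-0.022,0.2,0,0,-4,0.045,0.0705,-0.022,0.2,0,0,-4,0.0,0.0705,-0.022,0.2,0,0,-4,0.0,0.0705,-0.022,0.2,0,0,-4,0.0,0.0705,-0.022,0.2,0,0,-4,0.0]
}}

```text
time: 24.42
tool_pos: [0.4895, 0.0034, 0.0516]
ee_rot: [-3.141, 0.002, -3.138]
wrist_force: [0.3, -0.3, 2.8]
width: 0.0201
finger_force: 30.0
```

```bash
python3 - <<'E'
from h import *
D(.5275,-.206,.066,176.3)
E
```

```text
at [0.4895 0.0034 0.0516] yaw -179.80 -> D [-0.0374 -0.2095 -0.0143] az 3.9
```

Call:
{"op": "servo_tool", "data": {
  "commands": [0,0,-0.05,0,0,0,0.0,0,0,-0.09,0,0,0,0.0,-0.012,-0.06,-0.1,0,0,2,0.0,-0.024,-0.12,-0.1,0,0,4,0.0,-0.037,-0.18,-0.1,0,0,4,0.0,-0.0374,-0.2095,-0.1,0,0,4,0.0,-0.0374,-0.2095,-0.08,0,0,4,0.0,-0.0374,-0.2095,-0.05,0,0,4,0.0,-0.0374,-0.2095,-0.025,0,0,4,0.0,-0.0374,-0.2095,-0.0185,0,0,4,0.0]
}}

```text
time: 25.68
tool_pos: [0.5251, -0.2052, 0.0664]
ee_rot: [3.139, -0.005, 3.075]
wrist_force: [-0.4, -0.4, -0.5]
width: 0.0194
finger_force: 30.0
```

Call:
{"op": "servo_tool", "data": {
  "commands": [0,0,0,0,0,0,0.0,0,0,0.0035,0,0,0,0.0,0,0,0.0035,0,0,0,0.0]
}}

```text
time: 26.05
tool_pos: [0.5272, -0.206, 0.0662]
ee_rot: [-3.141, 0.001, 3.075]
wrist_force: [0.1, 0.5, -0.8]
width: 0.0195
finger_force: 30.0
```

Call:
{"op": "servo_tool", "data": {
  "commands": [0,0,0.001,0,0,0,0.0,0,0,0.001,0,0,0,0.04,0,0,0.001,0,0,0,0.04,0,0,-0.04,0,0,0,0.04,0,0,-0.09,0,0,0,0.04,0.0,-0.06,-0.09,0,0,0,0.05,0.001,-0.1125,-0.09,0,0,0,0.05,0.001,-0.1125,-0.07,0,0,0,0.05,0.001,-0.1125,-0.03,0,0,0,0.04,0.001,-0.1125,-0.03,0,0,0,0.04]
}}

```text
time: 27.3
tool_pos: [0.516, -0.3166, 0.0914]
ee_rot: [3.137, -0.007, 3.075]
wrist_force: [0.1, -0.4, -0.4]
width: 0.0402
finger_force: 0.0
```

```bash
cat >> h.py <<'E'
def red(p):
    m=cv2.inRange(cv2.cvtColor(p["img"],cv2.COLOR_BGR2HSV),(0,200,150),(5,255,255));k,l,st,ce=cv2.connectedComponentsWithStats(m)
    for i in range(1,k):
        if st[i,4]>60:print("red",st[i].tolist(),np.round(atz(p,ce[i],.084),4))
E
python3 - <<'E'
from h import *
p=snap("wrist");D(.519,-.318,.057,176.3);red(p);caps(p,["yellow"],.073,(200,90,559,300))
E
```

```text
at [ 0.5174 -0.3174  0.0941] yaw 176.20 -> D [-0.0018 -0.0005  0.037 ] az -0.1
red [269, 238, 15, 40, 553] [ 0.5202 -0.3175  0.084 ]
yellow [401, 215, 66, 50, 2281] 850 [450. 250.] [ 0.5276 -0.2055  0.073 ]
```

Call:
{"op": "servo_tool", "data": {
  "commands": [0,-0.001,0.02,0,0,0,0.04,0,-0.001,0.037,0,0,0,0.04,0,-0.001,0.037,0,0,0,0.0,0,-0.001,0.037,0,0,0,0.0,0,-0.001,0.037,0,0,0,0.0,0,-0.001,0.037,0,0,0,0.0,0,-0.001,0.037,0,0,0,0.0]
}}

```text
time: 28.22
tool_pos: [0.5188, -0.3192, 0.0594]
ee_rot: [-3.141, 0.002, 3.075]
wrist_force: [-0.1, 1.1, 3.3]
width: 0.0098
finger_force: 30.0
```

Call:
{"op": "servo_tool", "data": {
  "commands": [0,0.008,0,0,0,0,0.0,0,0.016,0,0,0,0,0.0,0,0.024,0,0,0,0,0.0,0,0.032,0,0,0,0,0.0,0,0.039,0,0,0,0,0.0,0,0.044,0,0,0,0,0.0,0,0.048,0,0,0,0,0.0,0,0.052,0,0,0,0,0.0,0,0.052,0,0,0,0,0.0,0,0.052,0,0,0,0,0.0]
}}

```text
time: 29.48
tool_pos: [0.5226, -0.267, 0.0594]
ee_rot: [-3.141, 0.002, 3.076]
wrist_force: [1.5, -0.3, 5.4]
width: 0.0095
finger_force: 30.0
```

Call:
{"op": "servo_tool", "data": {
  "commands": [0,0.002,0,0,0,0,0.0,0,0.004,0,0,0,0,0.0,0,0.005,0,0,0,0,0.0,0,0.005,0,0,0,0,0.0]
}}

```text
time: 29.98
tool_pos: [0.5228, -0.2628, 0.0594]
ee_rot: [-3.139, 0.003, 3.075]
wrist_force: [2.0, -3.4, 4.9]
width: 0.0096
finger_force: 30.0
```

Call:
{"op": "servo_tool", "data": {
  "commands": [0,0.0012,0,0,0,0,0.0,0,0.0012,0,0,0,0,0.0,0,0.0012,0,0,0,0,0.0]
}}

```text
time: 30.35
tool_pos: [0.5229, -0.2619, 0.0594]
ee_rot: [-3.139, 0.003, 3.075]
wrist_force: [1.3, -4.1, 5.3]
width: 0.0099
finger_force: 30.0
```

```bash
cat >> h.py <<'E'
def fy(n=6):
    F=[]
    for i in range(n): snapshot("wrist");F.append(robot.get_obs()["wrist_force"][1])
    o=robot.get_obs();print("Fy mean %.2f"%np.mean(F),np.round(F,1),np.round(o["tool_pos"],4))
E
python3 -c "
from h import *
fy()"
```

```text
Fy mean -3.12 [-3.  -3.  -3.  -3.  -2.9 -3.8] [ 0.5229 -0.2619  0.0594]
```

Call:
{"op": "servo_tool", "data": {
  "commands": [0,0.001,0,0,0,0,0.0,0,0.001,0,0,0,0,0.0,0,0.001,0,0,0,0,0.0,0,0.001,0,0,0,0,0.0,0,0.001,0,0,0,0,0.0,0,0.001,0,0,0,0,0.0]
}}

```text
time: 31.4
tool_pos: [0.523, -0.261, 0.0594]
ee_rot: [-3.139, 0.003, 3.075]
wrist_force: [1.2, -3.9, 4.6]
width: 0.0101
finger_force: 30.0
```

Call:
{"op": "servo_tool", "data": {
  "commands": [0,-0.008,0,0,0,0,0.0,0,-0.02,0,0,0,0,0.0,0,-0.035,0,0,0,0,0.0,0,-0.05,0,0,0,0,0.0,0,-0.06,0,0,0,0,0.0,0,-0.06,0,0,0,0,0.0,0,-0.06,0,0,0,0,0.0,0,-0.06,0,0,0,0,0.04,0,-0.06,0,0,0,0,0.04,0,-0.06,0,0,0,0,0.04]
}}

```text
time: 32.65
tool_pos: [0.5175, -0.3192, 0.0572]
ee_rot: [3.14, -0.002, 3.076]
wrist_force: [0.2, 0.8, 0.9]
width: 0.0362
finger_force: 0.0
```

Call:
{"op": "servo_tool", "data": {
  "commands": [0,0,-0.05,0,0,0,0.05,0,0,-0.09,0,0,0,0.05,0,0.06,-0.1,0,0,0,0.045,0,0.11,-0.1,0,0,0,0.045,0,0.12,-0.07,0,0,0,0.045,0,0.12,-0.05,0,0,0,0.045,0,0.12,-0.05,0,0,0,0.045]
}}

```text
time: 33.52
tool_pos: [0.5245, -0.199, 0.106]
ee_rot: [3.14, -0.005, 3.076]
wrist_force: [-0.7, 0.2, -0.2]
width: 0.0449
finger_force: 0.0
```

```bash
python3 - <<'E'
from h import *
p=snap("wrist");D(.5275,-.2003,.064,176.3);red(p);caps(p,["yellow"],.073,(150,90,559,300))
E
```

```text
at [ 0.5255 -0.1998  0.1076] yaw 176.21 -> D [-0.0021 -0.0004  0.0436] az -0.09
red [88, 229, 18, 37, 499] [ 0.5199 -0.3163  0.084 ]
yellow [262, 209, 29, 47, 1267] 763 [276. 241.] [ 0.5277 -0.1997  0.073 ]
```

Call:
{"op": "servo_tool", "data": {
  "commands": [-0.002,-0.0005,0.025,0,0,0,0.04,-0.002,-0.0005,0.043,0,0,0,0.04,-0.002,-0.0005,0.043,0,0,0,0.04,-0.002,-0.0005,0.043,0,0,0,0.0,-0.002,-0.0005,0.043,0,0,0,0.0,-0.002,-0.0005,0.043,0,0,0,0.0,-0.002,-0.0005,0.043,0,0,0,0.0,-0.002,-0.0005,0.043,0,0,0,0.0]
}}

```text
time: 34.58
tool_pos: [0.5287, -0.201, 0.0664]
ee_rot: [-3.141, 0.002, 3.075]
wrist_force: [0.1, 0.2, 4.8]
width: 0.0195
finger_force: 30.0
```

```bash
python3 - <<'E'
from h import *
D(.644,.1442,.13,176.3)
E
```

```text
at [ 0.5287 -0.201   0.0664] yaw 176.20 -> D [-0.0923  0.3521 -0.0636] az -0.1
```

Call:
{"op": "servo_tool", "data": {
  "commands": [0,0,-0.05,0,0,0,0.0,-0.005,0.03,-0.085,0,0,0,0.0,-0.02,0.09,-0.085,0,0,0,0.0,-0.036,0.15,-0.085,0,0,0,0.0,-0.052,0.21,-0.085,0,0,0,0.0,-0.068,0.27,-0.085,0,0,0,0.0,-0.084,0.33,-0.085,0,0,0,0.0,-0.0923,0.352,-0.085,0,0,0,0.0,-0.0923,0.352,-0.06,0,0,0,0.0,-0.0923,0.352,-0.06,0,0,0,0.0]
}}

```text
time: 35.83
tool_pos: [0.6413, 0.1446, 0.1216]
ee_rot: [-3.14, -0.007, 3.076]
wrist_force: [-1.1, 0.5, -1.5]
width: 0.0196
finger_force: 30.0
```

```bash
cat >> h.py <<'E'
def dots(p):
    hsv=cv2.cvtColor(p["img"],cv2.COLOR_BGR2HSV);
    for n in COL:
        m=cv2.inRange(hsv,*COL[n]);k,l,st,ce=cv2.connectedComponentsWithStats(m)
        for i in range(1,k):
            X=atz(p,ce[i],.055)
            if 25<st[i,4]<220 and .60<X[0]<.65 and -.1<X[1]<.24 and st[i,2]<15: print("dot",n,st[i].tolist(),np.round(X,4),"well",np.round(X[:2]+np.array([.9978,-.0655])*.0165,4))
E
python3 - <<'E'
from h import *
snapshot("wrist");snapshot("wrist");D(.644,.1442,.0735,176.3);p=snap("wrist");dots(p);caps(p,["yellow"],.0705+.055,(150,90,559,300))
cv2.imwrite("pics/p3.png",p["img"])
E
```

```text
at [0.643  0.1441 0.1249] yaw 176.19 -> D [-0.0011  0.0002  0.0514] az -0.11
dot yellow [271, 195, 11, 12, 106] [0.6265 0.1446 0.055 ] well [0.6429 0.1435]
dot blue [163, 195, 12, 12, 115] [0.6209 0.0604 0.055 ] well [0.6374 0.0593]
dot green [217, 195, 11, 12, 108] [0.6237 0.1024 0.055 ] well [0.6402 0.1013]
dot white [325, 196, 10, 10, 82] [0.6292 0.1866 0.055 ] well [0.6457 0.1856]
yellow [260, 216, 36, 59, 1959] 1055 [278. 258.] [0.6442 0.1448 0.1255]
```

Call:
{"op": "servo_tool", "data": {
  "commands": [0,0,0.02,0,0,0,0.0,0,0,0.03,0,0,0,0.0,0,0,0.04,0,0,0,0.0,0,0,0.046,0,0,0,0.0,0,0,0.046,0,0,0,0.0,0,0,0.046,0,0,0,0.0]
}}

```text
time: 36.72
tool_pos: [0.6438, 0.1445, 0.08]
ee_rot: [3.141, 0.001, 3.075]
wrist_force: [-0.3, 0.1, -1.2]
width: 0.0201
finger_force: 30.0
```

```bash
python3 - <<'E'
from h import *
D(.644,.1442,.0735,176.3)
E
```

```text
at [0.6438 0.1445 0.08  ] yaw 176.21 -> D [-0.0002 -0.0002  0.0065] az -0.09
```

Call:
{"op": "servo_tool", "data": {
  "commands": [0,0,0.006,0,0,0,0.0,0,0,0.006,0,0,0,0.0,0,0,0.006,0,0,0,0.031,0,0,0.006,0,0,0,0.031,0,0,-0.03,0,0,0,0.031,0,0,-0.08,0,0,0,0.031,0.03,-0.03,-0.12,0,0,0,0.045,0.06,-0.07,-0.14,0,0,0,0.045,0.0785,-0.085,-0.15,0,0,0,0.045,0.0785,-0.085,-0.15,0,0,0,0.045]
}}

```text
time: 37.98
tool_pos: [0.5594, 0.064, 0.2315]
ee_rot: [3.141, 0.004, 3.074]
wrist_force: [0.5, 0.2, 0.1]
width: 0.0452
finger_force: 0.0
```

```bash
python3 - <<'E'
from h import *
for i in range(3):snapshot("wrist")
p=snap("wrist");c=caps(p,["blue","green"],.060,(150,80,460,180));dots(p)
caps(p,["yellow"],.08,(150,150,460,300))
g=c["green"][0];b=c["blue"][0];d=g-b;print("rack yaw",np.degrees(np.arctan2(-d[0],d[1])))
D(g[0],g[1],.049,180+np.degrees(np.arctan2(-d[0],d[1])))
E
```

```text
blue [261, 116, 19, 21, 369] 338 [270.  126.5] [0.4865 0.0629 0.06  ]
green [314, 114, 24, 21, 444] 332 [327.5 123.5] [0.4875 0.123  0.06  ]
dot blue [273, 242, 8, 8, 50] [0.6211 0.0607 0.055 ] well [0.6375 0.0597]
dot green [309, 242, 6, 8, 39] [0.6237 0.1018 0.055 ] well [0.6402 0.1007]
dot white [382, 242, 6, 7, 35] [0.6291 0.1868 0.055 ] well [0.6455 0.1857]
yellow [343, 242, 21, 34, 408] 214 [354.5 258. ] [0.6319 0.1457 0.08  ]
rack yaw -0.9260911893819893
at [0.5597 0.0654 0.2282] yaw 176.25 -> D [0.0756 0.0528 0.1794] az -2.83
```

Call:
{"op": "servo_tool", "data": {
  "commands": [0.035,0.03,0.05,0,0,-3,0.045,0.075,0.0528,0.1,0,0,-3,0.045,0.075,0.0528,0.14,0,0,-3,0.045,0.075,0.0528,0.17,0,0,-3,0.045,0.075,0.0528,0.178,0,0,-3,0.045,0.075,0.0528,0.178,0,0,-3,0.045,0.075,0.0528,0.178,0,0,-3,0.0,0.075,0.0528,0.178,0,0,-3,0.0,0.075,0.0528,0.178,0,0,-3,0.0,0.075,0.0528,0.178,0,0,-3,0.0]
}}

```text
time: 39.42
tool_pos: [0.4889, 0.1225, 0.0525]
ee_rot: [3.141, 0.002, 3.128]
wrist_force: [-0.4, 0.2, 2.6]
width: 0.0195
finger_force: 30.0
```

```bash
python3 - <<'E'
from h import *
D(.5275,-.206,.066,176.3)
E
```

```text
at [0.4889 0.1225 0.0525] yaw 179.20 -> D [-0.0432 -0.3279 -0.0136] az 2.9
```

Call:
{"op": "servo_tool", "data": {
  "commands": [0,0,-0.05,0,0,0,0.0,0,0,-0.09,0,0,0,0.0,-0.008,-0.06,-0.1,0,0,3,0.0,-0.016,-0.12,-0.1,0,0,3,0.0,-0.024,-0.18,-0.1,0,0,3,0.0,-0.032,-0.24,-0.1,0,0,3,0.0,-0.04,-0.3,-0.1,0,0,3,0.0,-0.0432,-0.328,-0.1,0,0,3,0.0,-0.0432,-0.328,-0.06,0,0,3,0.0,-0.0432,-0.328,-0.03,0,0,3,0.0]
}}

```text
time: 40.67
tool_pos: [0.5261, -0.2067, 0.0797]
ee_rot: [3.141, -0.001, 3.074]
wrist_force: [0.0, -0.2, -1.0]
width: 0.0197
finger_force: 30.0
```

Call:
{"op": "servo_tool", "data": {
  "commands": [0,0,0.01,0,0,0,0.0,0,0,0.015,0,0,0,0.0,0,0,0.015,0,0,0,0.0]
}}

```text
time: 41.05
tool_pos: [0.5274, -0.2062, 0.0674]
ee_rot: [-3.141, 0.001, 3.076]
wrist_force: [-0.2, -0.4, -0.7]
width: 0.02
finger_force: 30.0
```

Call:
{"op": "servo_tool", "data": {
  "commands": [0,0,0.0015,0,0,0,0.0,0,0,0.0015,0,0,0,0.04,0,0,0.0015,0,0,0,0.04,0,0,-0.04,0,0,0,0.04,0,0,-0.09,0,0,0,0.04,0.0,-0.06,-0.09,0,0,0,0.05,0.0,-0.1125,-0.09,0,0,0,0.05,0.0,-0.1125,-0.07,0,0,0,0.05,0.0,-0.1125,-0.03,0,0,0,0.04,0.0,-0.1125,-0.03,0,0,0,0.04]
}}

```text
time: 42.3
tool_pos: [0.5171, -0.317, 0.0925]
ee_rot: [3.137, -0.007, 3.075]
wrist_force: [-0.9, -0.4, -0.4]
width: 0.0401
finger_force: 0.0
```

```bash
python3 - <<'E'
from h import *
p=snap("wrist");D(.519,-.3185,.058,176.3);red(p);caps(p,["green"],.073,(330,90,559,300))
E
```

```text
at [ 0.5185 -0.3178  0.0952] yaw 176.20 -> D [-0.0007 -0.0008  0.0371] az -0.1
red [269, 235, 15, 41, 569] [ 0.5206 -0.3176  0.084 ]
green [401, 212, 66, 50, 2285] 799 [446. 247.] [ 0.527 -0.208  0.073]
```

Same picture as with yellow; repeat the shut.

Call:
{"op": "servo_tool", "data": {
  "commands": [0,-0.001,0.02,0,0,0,0.04,0,-0.001,0.037,0,0,0,0.04,0,-0.001,0.037,0,0,0,0.0,0,-0.001,0.037,0,0,0,0.0,0,-0.001,0.037,0,0,0,0.0,0,-0.001,0.037,0,0,0,0.0,0,-0.001,0.037,0,0,0,0.0]
}}

```text
time: 43.22
tool_pos: [0.5199, -0.3196, 0.0605]
ee_rot: [-3.141, 0.002, 3.075]
wrist_force: [0.4, 1.0, 3.9]
width: 0.0099
finger_force: 30.0
```

Call:
{"op": "servo_tool", "data": {
  "commands": [0,0.008,0,0,0,0,0.0,0,0.016,0,0,0,0,0.0,0,0.024,0,0,0,0,0.0,0,0.032,0,0,0,0,0.0,0,0.039,0,0,0,0,0.0,0,0.044,0,0,0,0,0.0,0,0.048,0,0,0,0,0.0,0,0.052,0,0,0,0,0.0,0,0.052,0,0,0,0,0.0,0,0.052,0,0,0,0,0.0]
}}

```text
time: 44.48
tool_pos: [0.5237, -0.2673, 0.0604]
ee_rot: [-3.141, 0.002, 3.076]
wrist_force: [1.3, -1.4, 4.8]
width: 0.01
finger_force: 30.0
```

Call:
{"op": "servo_tool", "data": {
  "commands": [0,0.002,0,0,0,0,0.0,0,0.004,0,0,0,0,0.0,0,0.005,0,0,0,0,0.0,0,0.005,0,0,0,0,0.0]
}}

```text
time: 44.98
tool_pos: [0.5239, -0.2631, 0.0604]
ee_rot: [-3.139, 0.003, 3.076]
wrist_force: [1.4, -2.9, 4.7]
width: 0.0099
finger_force: 30.0
```

```bash
python3 -c "
from h import *
fy()"
```

```text
Fy mean -2.26 [-2.7 -2.5 -1.9 -1.6 -2.7 -2.2] [ 0.524  -0.2632  0.0604]
```

Call:
{"op": "servo_tool", "data": {
  "commands": [0,0.0015,0,0,0,0,0.0,0,0.0025,0,0,0,0,0.0,0,0.0025,0,0,0,0,0.0,0,0.0025,0,0,0,0,0.0,0,0.0025,0,0,0,0,0.0,0,0.0025,0,0,0,0,0.0]
}}

```text
time: 46.02
tool_pos: [0.5241, -0.2611, 0.0604]
ee_rot: [-3.139, 0.003, 3.075]
wrist_force: [1.0, -3.3, 4.6]
width: 0.0097
finger_force: 30.0
```

```bash
python3 -c "
from h import *
fy()"
```

```text
Fy mean -3.53 [-3.8 -4.3 -3.  -3.5 -3.2 -3.4] [ 0.5241 -0.2611  0.0604]
```

Call:
{"op": "servo_tool", "data": {
  "commands": [0,-0.008,0,0,0,0,0.0,0,-0.02,0,0,0,0,0.0,0,-0.035,0,0,0,0,0.0,0,-0.05,0,0,0,0,0.0,0,-0.06,0,0,0,0,0.0,0,-0.06,0,0,0,0,0.0,0,-0.06,0,0,0,0,0.0,0,-0.06,0,0,0,0,0.04,0,-0.06,0,0,0,0,0.04,0,-0.06,0,0,0,0,0.04]
}}

```text
time: 47.58
tool_pos: [0.5186, -0.3192, 0.0583]
ee_rot: [3.14, -0.002, 3.076]
wrist_force: [-0.1, 0.2, -0.4]
width: 0.036
finger_force: 0.0
```

Call:
{"op": "servo_tool", "data": {
  "commands": [0,0,-0.05,0,0,0,0.05,0,0,-0.09,0,0,0,0.05,0,0.06,-0.1,0,0,0,0.045,0,0.11,-0.1,0,0,0,0.045,-0.001,0.119,-0.07,0,0,0,0.045,-0.001,0.119,-0.05,0,0,0,0.045,-0.001,0.119,-0.05,0,0,0,0.045]
}}

```text
time: 48.45
tool_pos: [0.5266, -0.2002, 0.1069]
ee_rot: [3.14, -0.005, 3.076]
wrist_force: [0.8, 0.3, -0.2]
width: 0.0449
finger_force: 0.0
```

```bash
python3 - <<'E'
from h import *
p=snap("wrist");D(.5275,-.2005,.064,176.3);red(p);caps(p,["green"],.073,(220,90,559,300))
E
```

```text
at [ 0.5275 -0.2009  0.1085] yaw 176.21 -> D [-0.0001  0.0003  0.0445] az -0.09
red [90, 225, 18, 38, 509] [ 0.52   -0.3163  0.084 ]
green [263, 205, 29, 46, 1267] 727 [277.5 237.5] [ 0.5276 -0.1997  0.073 ]
```

Call:
{"op": "servo_tool", "data": {
  "commands": [0,0,0.025,0,0,0,0.04,0,0,0.045,0,0,0,0.04,0,0,0.045,0,0,0,0.04,0,0,0.045,0,0,0,0.0,0,0,0.045,0,0,0,0.0,0,0,0.045,0,0,0,0.0,0,0,0.045,0,0,0,0.0,0,0,0.045,0,0,0,0.0]
}}

```text
time: 49.5
tool_pos: [0.529, -0.2017, 0.0658]
ee_rot: [-3.141, 0.003, 3.075]
wrist_force: [0.4, -0.6, 5.4]
width: 0.0196
finger_force: 30.0
```

```bash
python3 - <<'E'
from h import *
D(.641,.1022,.13,176.3)
E
```

```text
at [ 0.529  -0.2017  0.0658] yaw 176.21 -> D [-0.0918  0.3106 -0.0643] az -0.09
```

Call:
{"op": "servo_tool", "data": {
  "commands": [0,0,-0.05,0,0,0,0.0,-0.005,0.03,-0.085,0,0,0,0.0,-0.022,0.09,-0.085,0,0,0,0.0,-0.04,0.15,-0.085,0,0,0,0.0,-0.058,0.21,-0.085,0,0,0,0.0,-0.076,0.27,-0.085,0,0,0,0.0,-0.0922,0.3107,-0.085,0,0,0,0.0,-0.0922,0.3107,-0.06,0,0,0,0.0,-0.0922,0.3107,-0.06,0,0,0,0.0,-0.0922,0.3107,-0.06,0,0,0,0.0]
}}

```text
time: 50.75
tool_pos: [0.6404, 0.1022, 0.1243]
ee_rot: [-3.141, -0.001, 3.075]
wrist_force: [-0.2, -0.6, -0.2]
width: 0.0201
finger_force: 30.0
```

```bash
python3 - <<'E'
from h import *
D(.641,.1022,.0728,176.3);p=snap("wrist");dots(p);caps(p,["green"],.0775+.055,(220,205,350,300))
E
```

```text
at [0.6404 0.1022 0.1243] yaw 176.16 -> D [-0.0006  0.0001  0.0515] az -0.14
dot blue [217, 195, 11, 12, 107] [0.621  0.0605 0.055 ] well [0.6374 0.0594]
dot green [271, 195, 11, 12, 105] [0.6237 0.1026 0.055 ] well [0.6402 0.1015]
dot white [379, 195, 10, 11, 86] [0.6292 0.1867 0.055 ] well [0.6456 0.1856]
green [260, 214, 36, 60, 2008] 1087 [277.5 257.5] [0.638  0.1028 0.1325]
```

Call:
{"op": "servo_tool", "data": {
  "commands": [0,0,0.02,0,0,0,0.0,0,0,0.03,0,0,0,0.0,0,0,0.04,0,0,0,0.0,0,0,0.046,0,0,0,0.0,0,0,0.046,0,0,0,0.0,0,0,0.046,0,0,0,0.0]
}}

```text
time: 51.55
tool_pos: [0.6409, 0.1028, 0.0789]
ee_rot: [3.141, 0.001, 3.075]
wrist_force: [-0.4, -0.1, -0.3]
width: 0.0198
finger_force: 30.0
```

```bash
python3 - <<'E'
from h import *
D(.641,.1022,.0728,176.3)
E
```

```text
at [0.6409 0.1028 0.0789] yaw 176.21 -> D [-0.0001 -0.0006  0.0061] az -0.09
```

Call:
{"op": "servo_tool", "data": {
  "commands": [0,0,0.0055,0,0,0,0.0,0,0,0.0055,0,0,0,0.0,0,0,0.0055,0,0,0,0.031,0,0,0.0055,0,0,0,0.031,0,0,-0.03,0,0,0,0.031,0,0,-0.08,0,0,0,0.031,0.03,-0.02,-0.12,0,0,0,0.045,0.078,-0.045,-0.15,0,0,0,0.045,0.078,-0.045,-0.15,0,0,0,0.045,0.078,-0.045,-0.15,0,0,0,0.045]
}}

```text
time: 52.8
tool_pos: [0.56, 0.063, 0.2282]
ee_rot: [3.141, 0.0, 3.075]
wrist_force: [0.1, 0.1, -0.6]
width: 0.0453
finger_force: 0.0
```

```bash
python3 - <<'E'
from h import *
for i in range(2):snapshot("wrist")
p=snap("wrist");c=caps(p,["blue"],.060,(150,80,460,180));dots(p)
g=c["blue"][0]
D(g[0],g[1],.049,179.3)
cv2.imwrite("pics/p4.png",cv2.resize(p["img"][60:330,130:530],(800,540),interpolation=cv2.INTER_CUBIC))
E
```

```text
blue [262, 114, 20, 21, 376] 341 [271.5 123.5] [0.4836 0.0627 0.06  ]
dot blue [275, 242, 8, 8, 50] [0.6207 0.0607 0.055 ] well [0.6372 0.0596]
dot white [384, 243, 7, 6, 36] [0.6291 0.1869 0.055 ] well [0.6455 0.1858]
at [0.56   0.0633 0.2263] yaw 176.23 -> D [ 0.0757 -0.0055  0.1776] az -3.07
```

Call:
{"op": "servo_tool", "data": {
  "commands": [0.035,-0.003,0.05,0,0,-3,0.045,0.075,-0.0055,0.1,0,0,-3,0.045,0.075,-0.0055,0.14,0,0,-3,0.045,0.075,-0.0055,0.17,0,0,-3,0.045,0.075,-0.0055,0.176,0,0,-3,0.045,0.075,-0.0055,0.176,0,0,-3,0.045,0.075,-0.0055,0.176,0,0,-3,0.0,0.075,-0.0055,0.176,0,0,-3,0.0,0.075,-0.0055,0.176,0,0,-3,0.0,0.075,-0.0055,0.176,0,0,-3,0.0]
}}

```text
time: 54.2
tool_pos: [0.4853, 0.0624, 0.0533]
ee_rot: [3.141, 0.002, 3.128]
wrist_force: [0.7, -0.3, 2.3]
width: 0.0196
finger_force: 30.0
```

```bash
python3 - <<'E'
from h import *
D(.5275,-.206,.066,176.3)
E
```

```text
at [0.4853 0.0624 0.0533] yaw 179.20 -> D [-0.0459 -0.2678 -0.0126] az 2.9
```

Call:
{"op": "servo_tool", "data": {
  "commands": [0,0,-0.05,0,0,0,0.0,0,0,-0.09,0,0,0,0.0,-0.008,-0.06,-0.1,0,0,3,0.0,-0.016,-0.12,-0.1,0,0,3,0.0,-0.024,-0.18,-0.1,0,0,3,0.0,-0.04,-0.24,-0.1,0,0,3,0.0,-0.0459,-0.2678,-0.1,0,0,3,0.0,-0.0459,-0.2678,-0.08,0,0,3,0.0,-0.0459,-0.2678,-0.05,0,0,3,0.0,-0.0459,-0.2678,-0.03,0,0,3,0.0]
}}

```text
time: 55.45
tool_pos: [0.5259, -0.2058, 0.0804]
ee_rot: [3.14, -0.002, 3.075]
wrist_force: [-0.2, -0.3, -0.8]
width: 0.0194
finger_force: 30.0
```

Call:
{"op": "servo_tool", "data": {
  "commands": [0,0,0.01,0,0,0,0.0,0,0,0.0155,0,0,0,0.0,0,0,0.0155,0,0,0,0.0]
}}

```text
time: 55.82
tool_pos: [0.5273, -0.2061, 0.0675]
ee_rot: [-3.141, 0.001, 3.075]
wrist_force: [0.7, 0.2, -0.5]
width: 0.0195
finger_force: 30.0
```

Call:
{"op": "servo_tool", "data": {
  "commands": [0,0,0.001,0,0,0,0.0,0,0,0.001,0,0,0,0.04,0,0,0.001,0,0,0,0.04,0,0,-0.04,0,0,0,0.04,0,0,-0.09,0,0,0,0.04,0.0,-0.06,-0.09,0,0,0,0.05,0.0,-0.1125,-0.09,0,0,0,0.05,0.0,-0.1125,-0.07,0,0,0,0.05,0.0,-0.1125,-0.03,0,0,0,0.04,0.0,-0.1125,-0.03,0,0,0,0.04]
}}

```text
time: 57.08
tool_pos: [0.5171, -0.3168, 0.093]
ee_rot: [3.137, -0.007, 3.075]
wrist_force: [0.4, -0.1, -0.2]
width: 0.0402
finger_force: 0.0
```

```bash
python3 - <<'E'
from h import *
p=snap("wrist");D(.519,-.3185,.058,176.3);red(p);caps(p,["blue"],.073,(400,200,480,270))
E
```

```text
at [ 0.5185 -0.3176  0.0956] yaw 176.20 -> D [-0.0006 -0.0009  0.0376] az -0.1
red [269, 235, 15, 40, 561] [ 0.5202 -0.3175  0.084 ]
```

Call:
{"op": "servo_tool", "data": {
  "commands": [0,-0.001,0.02,0,0,0,0.04,0,-0.001,0.038,0,0,0,0.04,0,-0.001,0.038,0,0,0,0.0,0,-0.001,0.038,0,0,0,0.0,0,-0.001,0.038,0,0,0,0.0,0,-0.001,0.038,0,0,0,0.0,0,-0.001,0.038,0,0,0,0.0]
}}

```text
time: 58.0
tool_pos: [0.5199, -0.3194, 0.06]
ee_rot: [-3.141, 0.002, 3.075]
wrist_force: [0.4, 0.8, 3.7]
width: 0.0101
finger_force: 30.0
```

Call:
{"op": "servo_tool", "data": {
  "commands": [0,0.008,0,0,0,0,0.0,0,0.016,0,0,0,0,0.0,0,0.024,0,0,0,0,0.0,0,0.032,0,0,0,0,0.0,0,0.039,0,0,0,0,0.0,0,0.044,0,0,0,0,0.0,0,0.048,0,0,0,0,0.0,0,0.052,0,0,0,0,0.0,0,0.052,0,0,0,0,0.0,0,0.052,0,0,0,0,0.0]
}}

```text
time: 59.25
tool_pos: [0.5237, -0.2673, 0.0599]
ee_rot: [-3.141, 0.002, 3.076]
wrist_force: [0.9, -0.3, 5.5]
width: 0.01
finger_force: 30.0
```

Call:
{"op": "servo_tool", "data": {
  "commands": [0,0.002,0,0,0,0,0.0,0,0.004,0,0,0,0,0.0,0,0.005,0,0,0,0,0.0,0,0.0057,0,0,0,0,0.0,0,0.0057,0,0,0,0,0.0,0,0.0057,0,0,0,0,0.0]
}}

```text
time: 60.0
tool_pos: [0.5241, -0.2625, 0.0599]
ee_rot: [-3.139, 0.003, 3.075]
wrist_force: [0.5, -3.4, 5.1]
width: 0.0098
finger_force: 30.0
```

```bash
python3 -c "
from h import *
fy()"
```

```text
Fy mean -3.06 [-2.4 -3.3 -3.3 -2.7 -3.1 -3.5] [ 0.5241 -0.2625  0.0599]
```

Call:
{"op": "servo_tool", "data": {
  "commands": [0,0.0015,0,0,0,0,0.0,0,0.0016,0,0,0,0,0.0,0,0.0016,0,0,0,0,0.0,0,0.0016,0,0,0,0,0.0,0,0.0016,0,0,0,0,0.0,0,0.0016,0,0,0,0,0.0]
}}

```text
time: 61.05
tool_pos: [0.5242, -0.2611, 0.06]
ee_rot: [-3.139, 0.003, 3.075]
wrist_force: [1.5, -3.3, 5.4]
width: 0.0098
finger_force: 30.0
```

```bash
python3 -c "
from h import *
fy()"
```

```text
Fy mean -3.57 [-3.6 -4.1 -3.7 -3.  -3.7 -3.3] [ 0.5242 -0.2611  0.06  ]
```

Call:
{"op": "servo_tool", "data": {
  "commands": [0,-0.008,0,0,0,0,0.0,0,-0.02,0,0,0,0,0.0,0,-0.035,0,0,0,0,0.0,0,-0.05,0,0,0,0,0.0,0,-0.061,0,0,0,0,0.0,0,-0.061,0,0,0,0,0.0,0,-0.061,0,0,0,0,0.0,0,-0.061,0,0,0,0,0.04,0,-0.061,0,0,0,0,0.04,0,-0.061,0,0,0,0,0.04]
}}

```text
time: 62.6
tool_pos: [0.5186, -0.3203, 0.0577]
ee_rot: [3.14, -0.002, 3.076]
wrist_force: [0.3, 0.4, -0.5]
width: 0.0364
finger_force: 0.0
```

Call:
{"op": "servo_tool", "data": {
  "commands": [0,0,-0.05,0,0,0,0.05,0,0,-0.09,0,0,0,0.05,0,0.06,-0.1,0,0,0,0.045,0,0.11,-0.1,0,0,0,0.045,0,0.12,-0.07,0,0,0,0.045,0,0.12,-0.05,0,0,0,0.045,0,0.12,-0.05,0,0,0,0.045]
}}

```text
time: 63.48
tool_pos: [0.5257, -0.2001, 0.1065]
ee_rot: [3.14, -0.005, 3.076]
wrist_force: [-0.5, -0.2, 0.3]
width: 0.0455
finger_force: 0.0
```

```bash
python3 - <<'E'
from h import *
p=snap("wrist");D(.5275,-.2005,.064,176.3);red(p)
hsv=cv2.cvtColor(p["img"],cv2.COLOR_BGR2HSV);c=proj(p,(.5275,-.2,.073));print(c)
u,v=map(int,c)
for r in range(v-40,v+31,5):print(r,[tuple(hsv[r,x]) [2].item() for x in range(u-30,u+31,4)])
E
```

```text
at [ 0.5266 -0.2009  0.1081] yaw 176.21 -> D [-0.001   0.0004  0.0441] az -0.09
red [90, 227, 18, 38, 506] [ 0.5201 -0.3163  0.084 ]
[277.0385598  238.81188578]
198 [171, 170, 167, 168, 167, 167, 168, 169, 167, 165, 165, 168, 165, 167, 168, 168]
203 [170, 170, 167, 168, 166, 168, 169, 167, 168, 168, 168, 166, 167, 167, 169, 169]
208 [173, 56, 54, 53, 53, 111, 110, 113, 111, 112, 111, 103, 101, 101, 101, 103]
213 [170, 53, 54, 55, 55, 113, 111, 112, 112, 113, 114, 161, 181, 181, 173, 170]
218 [172, 54, 55, 55, 55, 112, 112, 112, 112, 113, 111, 171, 200, 202, 197, 199]
223 [173, 54, 54, 55, 75, 110, 111, 111, 110, 110, 110, 127, 202, 204, 195, 200]
228 [171, 53, 56, 55, 154, 224, 224, 225, 224, 225, 225, 217, 202, 202, 194, 200]
233 [174, 58, 59, 59, 155, 223, 223, 223, 224, 224, 224, 211, 203, 202, 195, 202]
238 [174, 173, 173, 172, 170, 224, 224, 224, 224, 224, 224, 209, 204, 202, 194, 200]
243 [175, 171, 171, 172, 170, 222, 224, 224, 224, 224, 224, 208, 202, 200, 194, 196]
248 [170, 172, 169, 171, 168, 223, 223, 224, 224, 224, 224, 205, 206, 208, 206, 206]
253 [100, 102, 102, 101, 107, 124, 128, 127, 126, 131, 131, 202, 206, 205, 206, 206]
258 [202, 201, 200, 200, 201, 201, 201, 200, 202, 202, 203, 204, 205, 206, 204, 204]
263 [202, 200, 201, 202, 201, 201, 202, 202, 203, 203, 202, 206, 206, 206, 204, 205]
268 [194, 194, 194, 195, 196, 195, 197, 198, 198, 199, 199, 203, 204, 203, 204, 203]
```

Call:
{"op": "servo_tool", "data": {
  "commands": [0,0,0.025,0,0,0,0.04,0,0,0.045,0,0,0,0.04,0,0,0.045,0,0,0,0.04,0,0,0.045,0,0,0,0.0,0,0,0.045,0,0,0,0.0,0,0,0.045,0,0,0,0.0,0,0,0.045,0,0,0,0.0,0,0,0.045,0,0,0,0.0]
}}

```text
time: 64.53
tool_pos: [0.5281, -0.2017, 0.0653]
ee_rot: [-3.141, 0.003, 3.075]
wrist_force: [0.7, -0.4, 5.1]
width: 0.0202
finger_force: 30.0
```

```bash
python3 - <<'E'
from h import *
D(.638,.0603,.13,176.3)
E
```

```text
at [ 0.5281 -0.2017  0.0653] yaw 176.21 -> D [-0.0925  0.2686 -0.0647] az -0.09
```

Call:
{"op": "servo_tool", "data": {
  "commands": [0,0,-0.05,0,0,0,0.0,-0.005,0.03,-0.09,0,0,0,0.0,-0.025,0.09,-0.09,0,0,0,0.0,-0.046,0.15,-0.09,0,0,0,0.0,-0.068,0.21,-0.09,0,0,0,0.0,-0.0925,0.2686,-0.09,0,0,0,0.0,-0.0925,0.2686,-0.09,0,0,0,0.0,-0.0925,0.2686,-0.06,0,0,0,0.0,-0.0925,0.2686,-0.06,0,0,0,0.0,-0.0925,0.2686,-0.06,0,0,0,0.0]
}}

```text
time: 65.78
tool_pos: [0.637, 0.0598, 0.1241]
ee_rot: [-3.141, -0.0, 3.074]
wrist_force: [0.6, -0.8, 0.1]
width: 0.0197
finger_force: 30.0
```

```bash
python3 - <<'E'
from h import *
D(.638,.0603,.0723,176.3);p=snap("wrist");dots(p)
E
```

```text
at [0.637  0.0598 0.1241] yaw 176.14 -> D [-0.001   0.0006  0.0518] az -0.16
dot blue [272, 196, 11, 12, 106] [0.6211 0.0608 0.055 ] well [0.6376 0.0597]
dot white [434, 196, 10, 11, 88] [0.6293 0.1871 0.055 ] well [0.6457 0.186 ]
```

Call:
{"op": "servo_tool", "data": {
  "commands": [0,0,0.02,0,0,0,0.0,0,0,0.03,0,0,0,0.0,0,0,0.04,0,0,0,0.0,0,0,0.046,0,0,0,0.0,0,0,0.046,0,0,0,0.0,0,0,0.046,0,0,0,0.0]
}}

```text
time: 66.58
tool_pos: [0.6376, 0.0607, 0.0784]
ee_rot: [3.141, 0.001, 3.075]
wrist_force: [0.5, 0.0, -0.4]
width: 0.0196
finger_force: 30.0
```

```bash
python3 - <<'E'
from h import *
D(.638,.0603,.0723,176.3)
E
```

```text
at [0.6376 0.0607 0.0784] yaw 176.21 -> D [-0.0004 -0.0004  0.0061] az -0.09
```

Call:
{"op": "servo_tool", "data": {
  "commands": [0,0,0.0055,0,0,0,0.0,0,0,0.0055,0,0,0,0.0,0,0,0.0055,0,0,0,0.031,0,0,0.0055,0,0,0,0.031,0,0,-0.03,0,0,0,0.031,0,0,-0.08,0,0,0,0.031,0,-0.05,-0.12,0,0,0,0.04,0,-0.0855,-0.12,0,0,0,0.04,0,-0.0855,-0.12,0,0,0,0.04,0,-0.0855,-0.12,0,0,0,0.04]
}}

```text
time: 67.82
tool_pos: [0.6313, -0.0241, 0.1973]
ee_rot: [3.141, -0.001, 3.075]
wrist_force: [-0.3, 0.8, -0.2]
width: 0.0401
finger_force: 0.0
```

```bash
python3 - <<'E'
from h import *
p=snap("wrist");D(.632,-.0244,.06,176.3)
m=cv2.inRange(cv2.cvtColor(p["img"],cv2.COLOR_BGR2HSV),(6,180,180),(16,255,255));k,l,st,ce=cv2.connectedComponentsWithStats(m)
for i in range(1,k):
  if st[i,4]>60:print(st[i].tolist(),np.round(atz(p,ce[i],.086),4))
s=snap("scene")
w=cv2.resize(p["img"][150:300,190:560],(740,300));q=cv2.resize(s["img"][225:325,220:467],(740,300),interpolation=cv2.INTER_CUBIC)
cv2.imwrite("pics/f1.png",np.vstack([w,q]))
E
```

```text
at [ 0.6313 -0.0236  0.1971] yaw 176.25 -> D [-0.0009 -0.0009  0.1371] az -0.05
[255, 173, 6, 43, 219] [ 0.617  -0.0405  0.086 ]
[272, 193, 10, 30, 261] [ 0.6314 -0.0239  0.086 ]
```

View pics/f1.png

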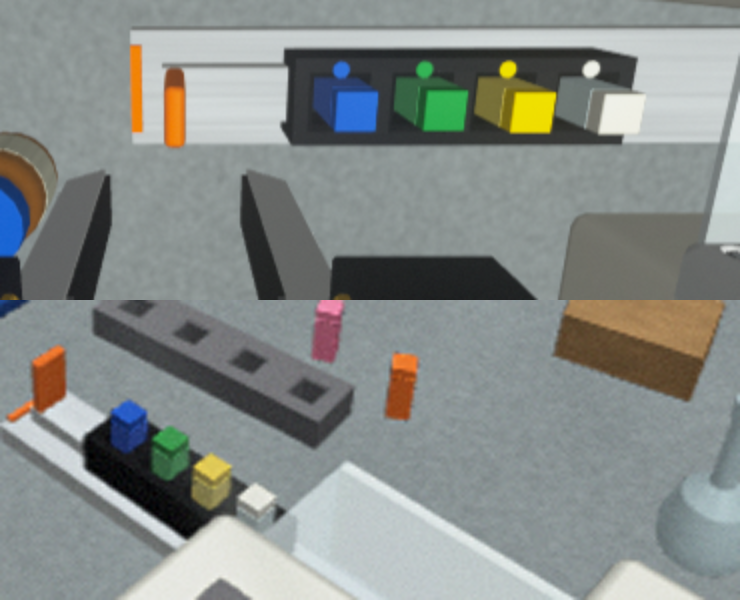

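Wrist view: all four caps stand in line over their own dots, at equal height: blue (355,110), green (443,110), yellow (532,112), white (620,113). The scene view agrees, and the tab is at its stop. Grip the tab and slide it home.

Call:
{"op": "servo_tool", "data": {
  "commands": [0,-0.001,0.05,0,0,0,0.04,0,-0.001,0.1,0,0,0,0.04,0,-0.001,0.135,0,0,0,0.04,0,-0.001,0.135,0,0,0,0.04,0,-0.001,0.135,0,0,0,0.0,0,-0.001,0.135,0,0,0,0.0,0,-0.001,0.135,0,0,0,0.0,0,-0.001,0.135,0,0,0,0.0,0,-0.001,0.135,0,0,0,0.0]
}}

```text
time: 69.05
tool_pos: [0.6325, -0.0255, 0.0647]
ee_rot: [3.141, 0.003, 3.076]
wrist_force: [-0.5, 0.8, 6.0]
width: 0.0102
finger_force: 30.0
```

Call:
{"op": "servo_tool", "data": {
  "commands": [0,0.01,0,0,0,0,0.0,0,0.03,0,0,0,0,0.0,0,0.055,0,0,0,0,0.0,0,0.08,0,0,0,0,0.0,0,0.105,0,0,0,0,0.0,0,0.13,0,0,0,0,0.0,0,0.155,0,0,0,0,0.0,0,0.172,0,0,0,0,0.0,0,0.18,0,0,0,0,0.0,0,0.18,0,0,0,0,0.0]
}}

```text
time: 70.3
tool_pos: [0.6441, 0.1551, 0.0646]
ee_rot: [3.14, 0.002, 3.076]
wrist_force: [-0.8, 1.1, 5.8]
width: 0.01
finger_force: 30.0
```

Call:
{"op": "servo_tool", "data": {
  "commands": [0,0.003,0,0,0,0,0.0,0,0.006,0,0,0,0,0.0,0,0.008,0,0,0,0,0.0,0,0.008,0,0,0,0,0.0]
}}

```text
time: 70.8
tool_pos: [0.6445, 0.1617, 0.0647]
ee_rot: [-3.141, 0.002, 3.075]
wrist_force: [-2.5, -0.6, 5.6]
width: 0.01
finger_force: 30.0
```

Call:
{"op": "servo_tool", "data": {
  "commands": [0,0.002,0,0,0,0,0.0,0,0.003,0,0,0,0,0.0,0,0.003,0,0,0,0,0.0]
}}

```text
time: 71.18
tool_pos: [0.6447, 0.1642, 0.0647]
ee_rot: [-3.141, 0.002, 3.075]
wrist_force: [-1.6, -1.7, 6.0]
width: 0.0098
finger_force: 30.0
```

Call:
{"op": "servo_tool", "data": {
  "commands": [0,0.002,0,0,0,0,0.0,0,0.002,0,0,0,0,0.0,0,0.002,0,0,0,0,0.0]
}}

```text
time: 71.55
tool_pos: [0.6447, 0.1642, 0.0647]
ee_rot: [-3.138, 0.001, 3.074]
wrist_force: [-2.5, -6.1, 7.3]
width: 0.0098
finger_force: 30.0
```

Call:
{"op": "servo_tool", "data": {
  "commands": [0,0.002,0,0,0,0,0.0,0,0.002,0,0,0,0,0.0,0,0.002,0,0,0,0,0.0]
}}

```text
time: 71.92
tool_pos: [0.6447, 0.1642, 0.0647]
ee_rot: [-3.134, 0.001, 3.073]
wrist_force: [-2.8, -9.7, 8.1]
width: 0.0096
finger_force: 30.1
```

Stop reached (y=0.1642, 0.19 m travelled). Relax, release, rise clear.

Call:
{"op": "servo_tool", "data": {
  "commands": [0,-0.003,0,0,0,0,0.0,0,-0.0035,0,0,0,0,0.0,0,-0.0035,0,0,0,0,0.04,0,-0.0035,0,0,0,0,0.04,0,-0.0035,0,0,0,0,0.04,0,-0.0035,-0.04,0,0,0,0.04,0,-0.0035,-0.1,0,0,0,0.04,0.02,-0.03,-0.15,0,0,0,0.04,0.02,-0.03,-0.15,0,0,0,0.04,0.02,-0.03,-0.15,0,0,0,0.04]
}}

```text
time: 73.18
tool_pos: [0.6222, 0.1404, 0.212]
ee_rot: [3.141, -0.001, 3.075]
wrist_force: [-0.4, -0.4, -0.1]
width: 0.0401
finger_force: 0.0
```

```bash
python3 - <<'E'
from h import *
o=robot.get_obs();print(o["tool_pos"])
p=snap("wrist")
m=cv2.inRange(cv2.cvtColor(p["img"],cv2.COLOR_BGR2HSV),(6,180,180),(16,255,255));k,l,st,ce=cv2.connectedComponentsWithStats(m)
for i in range(1,k):
  if st[i,4]>60:print("tab",st[i].tolist(),np.round(atz(p,ce[i],.086),4))
s=snap("top");hsv=cv2.cvtColor(s["img"],cv2.COLOR_BGR2HSV);m=cv2.inRange(hsv,(0,180,100),(5,255,255));k,l,st,ce=cv2.connectedComponentsWithStats(m)
for i in range(1,k):
  if st[i,4]>15:print("red",st[i].tolist(),np.round(atz(s,ce[i],.075),4))
E
```

```text
[0.62224616 0.14040335 0.21204776]
tab [117, 188, 10, 40, 197] [ 0.6154 -0.0112  0.086 ]
tab [299, 210, 9, 27, 228] [0.6433 0.1647 0.086 ]
red [393, 196, 7, 14, 67] [ 0.5191 -0.316   0.075 ]
red [468, 237, 14, 12, 122] [ 0.4151 -0.4986  0.075 ]
```

```bash
python3 -c "
from bench import close_job
print(close_job())"
```

```text
the job is handed in; nothing more can be done
None
```

The job is handed in at about 73 s: all four cells were there and were gauged in order at about 3.5 N on the thumb spring, then seated in their wells; the carriage is fully home and the gauge wide open. The rack shifted about 1 cm during the run and was left where it was.

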